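# Lock the slide trays with the pin

### The job

Lock the three slide trays of the small cabinet for transport: take the steel locking pin by its red handle out of the white stand and lower it through the holes in the three tray lugs, one after another, and on into the socket in the cabinet's foot, until the pin's collar sits on the top lug; then let go. The trays stand a few millimetres out of line, so feel for each hole and bring the trays into line with the pin as you go; be gentle and never force the pin against the lugs. Leave the tube rack, the jar and the slide box where they are.

Things in the scene. Friction and masses are not known exactly. Their poses are not given: they have to be found in the camera images.
- tower: Small white slide cabinet, fixed, 130 mm wide and high, holding three blue-fronted trays one above another. Origin on the bench, on the pin axis (the vertical line through the socket), which lies in front of the trays; +z up; +x points from the pin axis into the cabinet, which spans x 25 to 190, y +-65 mm, so the lugs stick out to -x. Nothing on it is higher than 130 mm.
- line_top (a point): Point on the pin axis at the height of the top lug's upper face, 118 mm above the bench (fixed to the cabinet, not to the tray). Each tray front carries a level aluminium lug, 44 x 44 and 8 mm thick, with a round through hole 12 mm in diameter, chamfered 1 mm. Lug upper faces are 118, 83 and 48 mm above the bench.
- line_mid (a point): Point on the pin axis at the middle lug's upper face, 83 mm up (fixed to the cabinet). Each tray, separately, stands up to 7 mm out of line towards the cabinet's +x or -x, and its hole with it (no error along y); this is not measured. A tray stays where it is left, slides 12 mm either way of the line when pushed with over 2.5 N, and its lug is sprung: 4 N per mm down, stop at 4 mm.
- socket (a point): Mouth of the socket in the dark steel foot block at the front of the cabinet, on the pin axis, 24 mm above the bench: a blind hole 12 mm in diameter and 19 mm deep, chamfered 1 mm, which does not move. More than 25 N between the pin and the cabinet or its lugs would do damage.
- pin: Steel locking pin, loose, about 120 g, hanging upright by its collar in the stand. Origin at its tip, +z towards the handle. Shaft 10 mm in diameter up to 108 mm, its lowest 4 mm tapered to 8 mm at the tip; collar 28 mm in diameter from 108 to 114; round red handle 20 mm in diameter from 114 to 166. Fully home the collar rests on the top lug, tip 10 mm above the bench.
- pin_grip (a point): Point on the pin's axis where its red handle is best gripped, 143 mm above the tip (29 mm above the collar).
- pin_tip (a point): The pin's tip (bottom end of the shaft, on its axis).
- stand: White pin stand, fixed: a plate 60 x 60 mm, 112 to 120 mm above the bench, on two side walls and a foot 80 x 70 mm; the pin hangs in a 13 mm hole in the middle of the plate, collar on the plate. Origin on the bench under the hole, +z up. Lift the pin straight up by 110 mm or more to free it.
- tube_rack_center (a point): Bystander: middle of the loose blue tube rack with purple-capped tubes, 70 x 120 x 96 mm high; centre 48 mm above the bench.
- reagent_center (a point): Bystander: middle of the loose amber jar, 60 mm in diameter, 110 mm high; centre 55 mm above the bench.
- slide_box_center (a point): Bystander: middle of the loose green slide box with a white lid, 87 x 102 x 37 mm high; centre 18 mm above the bench.
Things that resemble listed ones, but are neither listed nor needed, are in the scene too. There is more than one size of the pin; the job needs the largest.

How it is judged:
By the outcome, as a careful person would: the job done as asked, in the order asked, and still so for the second after the job is handed in, with the robot touching nothing.
It also fails if it takes over 72 s, if anything falls off the work surface, if the arm or the gripper's body presses on something with over 40 N, if the wrist force passes 120 N, or if a joint passes its speed limit or range.

### The arm

A 7-joint arm with a two-finger parallel gripper is mounted at the origin on the work surface. World frame = base frame: x ahead of the robot, y to its left, z up, the work surface at z = 0. Lengths are in m, angles in rad, forces in N, time in s.
With the tool pointing down it reaches from about 0.425 to 0.95 m from the base axis. Payload 4.7 kg.
Tool frame: the origin (TCP) lies at the very end of the fingers, on their centre line; the grasp point (between the pads) lies 19 mm behind it (r.tcp_to_grasp is the distance from the TCP to the grasp point, in m); z points along the fingers, y is the line along which they close (so a half turn about z gives the same grasp; the last joint's range is limited). The gripper opens to 85 mm and grips with 20 to 120 N. Pads are 22 mm wide; open, the fingers measure 114 mm over their backs; the gripper's body (76 mm by 85 mm) begins 54 mm behind the grasp point. The pads swing forward as they close: fully open they stand 13 mm farther back than shut.
Start: joints at [1.211, 0.469, -0.049, 1.532, 0.024, 1.141, -0.082], TCP at [0.219, -0.638, 0.195] pointing down, gripper open.
Joint ranges: [-2.59, 2.59], [-0.33, 1.99], [-1.39, 1.29], [0.1, 2.45], [-1.04, 4.18], [0.21, 1.99], [-2.66, 2.66]. Speed limits (rad/s): [2.57, 2.57, 3.14, 3.14, 3.14, 3.14, 3.14].

### API

Orientations are given as [roll, pitch, yaw] about the fixed x, y, z axes, in that order (R = Rz(yaw) Ry(pitch) Rx(roll)).
In Python, from cell import r gives the robot as it stands.
- The arm moves only by the tool step_arm, never from a script. Its argument "motion" is text: rows parted by semicolons, each of 6 numbers parted by spaces: the shift along the tool's x, y, z in mm, then the turn, a rotation vector about the tool's x, y, z in rad. A call has 1 to 20 rows; each row is the pose to reach, as a shift and turn from the pose commanded when the call began, along the tool's axes at that moment; what a row does not reach only later rows make up. A row lasts 1/8 s, in which the tool goes at most 62.5 mm and 10.7 degrees, less where a joint would pass 70% of its speed; a pose out of reach is approached as far as the arm can. A call with a gripper value outside its range is refused whole. "claw" is the opening, from 0 (shut) to 1 (fully open), set as the call begins (left out, the last holds). The fingers move at their own pace and stop on an object; "grip_force" is the grip in N (left out, the last holds). Time passes only in rows, so rows that repeat a pose let the fingers close. It gives the time, the measured TCP pose, the force, the opening and the grip force at its end, in the units of the state.
- r.observe(): the state, without advancing time (a new reading comes with each control period).
- r.get_image(name): name is "side" or "top" or "wrist"; returns a dict with "pixels" (400x640x3 uint8, red, green, blue), "K" (3x3 intrinsics, pixels), "R" (3x3) and "t" (3): a world point X has camera coordinates R X + t; the wrist camera has in their place "T_tool_cam" (4x4, takes a point from camera to tool coordinates, whose origin is the TCP and whose axes are the flange's). Camera axes: x right, y down, z forward; pixel columns grow to the right and rows downward; lengths in m; the calibration is good to about 2 mm. A picture is of the moment at which its call begins: read the wrist's pose just before it. There is no depth.
- r.job_done(): hands the job in; it is judged then, once.
The state is a dict: "time": time; "joint_pos": joint angles; "qvel": joint speeds; "joint_efforts": joint torques, N m; "tool_pos": TCP position; "orientation": TCP orientation; "force": force on the tool from outside, world axes, zero at the start; "wrist_torque": the same for the moment, N m; "opening": finger opening in m; "gripper_force": force on a finger pad.
Only numpy, scipy, OpenCV 4.12 (cv2) and the standard library are available. Lean on these libraries where they do the work, as an engineer would, in place of code of your own. Each camera call takes 0.05 s, during which the arm holds its last target. There are 200 camera calls.

## Working session

There is one attempt and no reset: what is moved stays moved. The work goes in short steps, Python scripts to look and compute and a tool call to move; the robot and the scene stay as the last step left them, time stands still between calls to the robot, and variables do not carry over. Pictures are saved under pics/ and viewed, at most 10 in all, crops included, and the job is handed in when it is done.

Besides the shell and the picture viewer there is one more tool, called after "Request:" as name(argument=value, ...), one argument or row to a line, values as JSON. step_arm: Moves the arm, as the interface text tells. Its arguments: {"type":"object","properties":{"motion":{"type":"string"},"claw":{"type":"number"},"grip_force":{"type":"number"}},"required":["motion"]}

```bash
mkdir -p pics; ls; cat > h.py <<'E'
import numpy as np, cv2
from cell import r
from scipy.spatial.transform import Rotation as Ro
def grab(n,fn=None):
    s=r.observe(); im=r.get_image(n); p=np.ascontiguousarray(im["pixels"][:,:,::-1])
    if fn: cv2.imwrite("pics/"+fn,p)
    if n=="wrist":
        T=np.eye(4);T[:3,:3]=Ro.from_euler("xyz",s["orientation"]).as_matrix();T[:3,3]=s["tool_pos"]
        W=T@np.array(im["T_tool_cam"]); R=W[:3,:3].T; t=-R@W[:3,3]
    else: R,t=np.array(im["R"]),np.array(im["t"])
    return p,(np.array(im["K"]),R,t)
def ray(c,u,v):
    K,R,t=c; d=R.T@np.linalg.solve(K,[u,v,1.]); return -R.T@t,d/np.linalg.norm(d)
def onz(c,u,v,z):
    o,d=ray(c,u,v); return o+d*(z-o[2])/d[2]
def proj(c,X):
    K,R,t=c; q=K@(R@np.array(X)+t); return q[:2]/q[2]
def tri(a,b):
    (o1,d1),(o2,d2)=a,b; s=np.linalg.lstsq(np.c_[d1,-d2],o2-o1,rcond=None)[0]
    p,q=o1+s[0]*d1,o2+s[1]*d2; return (p+q)/2,np.linalg.norm(p-q)
E
python3 - <<'E'
from h import *
s=r.observe(); print(s)
a,ca=grab("side","side0.png"); b,cb=grab("top","top0.png")
import pickle; pickle.dump((a,ca,b,cb),open("c.pkl","wb"))
print(ray(ca,320,200),ray(cb,320,200))
E
```

```text
pics
{'time': 0.0, 'joint_pos': array([ 1.21112601,  0.46945394, -0.04862682,  1.53367712,  0.02407536,
        1.1409878 , -0.08231452]), 'qvel': array([ 0.00025394, -0.00159022, -0.00144976, -0.00030566, -0.00027557,
       -0.00256733,  0.00082572]), 'joint_efforts': array([ 2.80098375e-04, -5.10306036e+01, -4.66115086e-02, -2.37713921e+01,
        1.07179632e-02,  7.54360022e-03,  2.09863849e-06]), 'tool_pos': array([ 0.21904539, -0.63778742,  0.19376026]), 'orientation': array([-3.13965110e+00,  3.36440367e-05,  3.30805251e-01]), 'force': array([ 0.21197018,  0.03792153, -0.51656469]), 'wrist_torque': array([0.07969397, 0.03527871, 0.01364552]), 'gripper_force': 0.0, 'opening': 0.08519506558764185}
(array([0.21888275, 0.43382215, 0.76399601]), array([ 0.44048042, -0.486262  , -0.75466964])) (array([0.33170362, 0.02133811, 1.33821168]), array([ 0.21208277, -0.01750113, -0.97709498]))
```

View pics/side0.png

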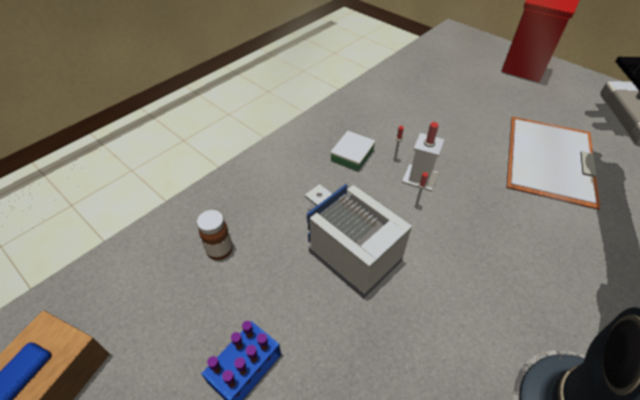

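View pics/top0.png

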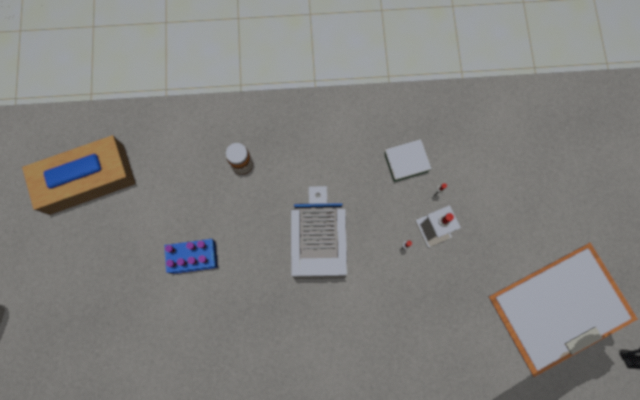

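The side view shows three red-handled pins: one in the white stand (432,132) and two smaller ones at (400,132) and (424,180). In the top view they are at (447,218), (443,188) and (407,245). The pin in the stand has the biggest handle, so it fits the description. The lug with its hole is at (318,192) in the side view and (318,194) in the top view. I'll confirm the pin in an enlarged crop and measure.

```bash
python3 - <<'E'
from h import *
import pickle; a,ca,b,cb=pickle.load(open("c.pkl","rb"))
x=cv2.resize(a[110:225,295:455],None,fx=2.5,fy=5/2,interpolation=3); y=cv2.resize(b[170:290,280:470],None,fx=4,fy=4,interpolation=3)[:, :760]
cv2.imwrite("pics/crop1.png",cv2.resize(a[110:225,295:455],(800,575),interpolation=3))
cv2.imwrite("pics/crop2.png",y)
for n,p,c in(("side",a,ca),("top",b,cb)):
    hsv=cv2.cvtColor(p,cv2.COLOR_BGR2HSV)
    m=((cv2.inRange(hsv,(0,120,70),(8,255,255))|cv2.inRange(hsv,(172,120,70),(180,255,255))))
    k,l,st,ce=cv2.connectedComponentsWithStats(m)
    for i in range(1,k):
        if st[i,4]>8: print(n,st[i],ce[i].round(1))
    m=cv2.inRange(hsv,(105,120,40),(125,255,255)); k,l,st,ce=cv2.connectedComponentsWithStats(m)
    for i in range(1,k):
        if st[i,4]>40: print(n,"blue",st[i],ce[i].round(1))
E
```

```text
side [ 502    0   78   81 3550] [537.7  36.1]
side [428 122  10  21 111] [432.1 131.2]
side [398 126   5  12  39] [399.9 131.2]
side [421 172   7  14  58] [423.7 177.7]
side blue [308 185  38  31 118] [325.8 200.8]
side blue [ 202  322   78   78 2567] [242.6 365.5]
side blue [   0  343   50   57 1510] [ 21.1 369.9]
top [441 184   6   6  20] [443.4 186. ]
top [445 214   8   8  47] [448.6 217.3]
top [406 241   5   5  20] [408.2 243.2]
top blue [ 44 155  56  33 944] [ 71.7 170.7]
top blue [295 204  46   3 106] [316.2 205. ]
top blue [ 165  239   52   34 1045] [192.  256.7]
```

View pics/crop1.png

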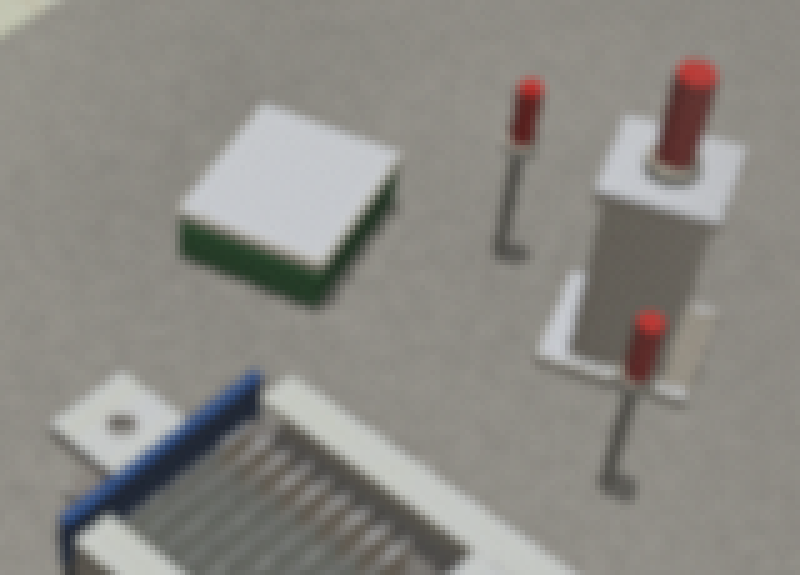

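View pics/crop2.png

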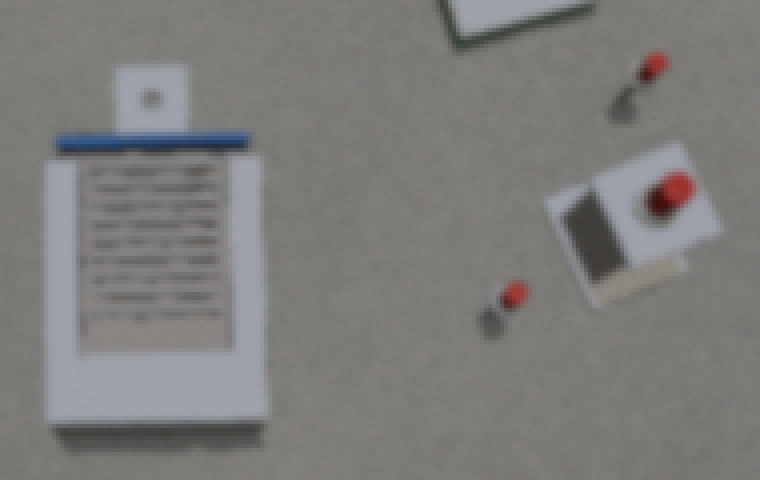

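The crop shows the stand pin's handle, collar and thickness are clearly larger than those of the two loose pins, so it is the one. Handle top is at crop (697,74) and lug hole at crop (122,423). In the top crop they are at (679,187) and (151,98).

```bash
python3 - <<'E'
from h import *
import pickle; a,ca,b,cb=pickle.load(open("c.pkl","rb"))
f1=lambda u,v:(295+(u+.5)/5-.5,110+(v+.5)/5-.5)
f2=lambda u,v:(280+(u+.5)/4-.5,170+(v+.5)/4-.5)
for n,p,q in(("pintop",(697,74),(679,187)),("collar",(674,165),(655,207)),("hole",(122,423),(151,98)),("small1",(530,86),(656,64)),("small2",(650,322),(516,292))):
    print(n,tri(ray(ca,*f1(*p)),ray(cb,*f2(*q))))
H=[ (n,onz(cb,*f2(*q),z)) for n,q,z in (("hole",(151,98),.118),("cabFL",(46,160),.13),("cabFR",(262,157),.13),("cabBL",(47,421),.13),("cabBR",(267,421),.13),("pl1",(683,143),.12),("pl2",(721,232),.12),("pl0",(546,200),.12),("blueL",(57,140),.13),("blueR",(249,137),.13))]
for h in H: print(h)
E
```

```text
pintop (array([ 0.5257868 , -0.29626771,  0.17234467]), np.float64(0.0005667893499202922))
collar (array([ 0.52383187, -0.294575  ,  0.11926474]), np.float64(0.00036667893177397346))
hole (array([0.61186432, 0.00443903, 0.11385145]), np.float64(0.0016524140777566855))
small1 (array([ 0.61495536, -0.30823845,  0.10951627]), np.float64(0.0012244229682966496))
small2 (array([ 0.47915428, -0.20749936,  0.10766551]), np.float64(0.0002945718247339986))
('hole', array([0.61165095, 0.00489853, 0.118     ]))
('cabFL', array([0.57493958, 0.07055325, 0.13      ]))
('cabFR', array([ 0.5681203 , -0.05916625,  0.13      ]))
('cabBL', array([0.41959274, 0.07853932, 0.13      ]))
('cabBR', array([ 0.41090566, -0.04984187,  0.13      ]))
('pl1', array([ 0.5616644 , -0.31617122,  0.12      ]))
('pl2', array([ 0.50568747, -0.33238259,  0.12      ]))
('pl0', array([ 0.53221655, -0.22910874,  0.12      ]))
('blueL', array([0.58675857, 0.06326842, 0.13      ]))
('blueR', array([ 0.58090031, -0.05229885,  0.13      ]))
```

```bash
cat >> h.py <<'E'
def mv(x,y,z,yaw=-0.053,cmd=None):
    s=r.observe(); R=Ro.from_euler("xyz",s["orientation"]); p=s["tool_pos"]
    print("t",s["time"],"pos",p.round(4),"rpy",s["orientation"].round(4),"F",s["force"].round(2),"op",round(s["opening"],4))
    print("shift mm",(R.inv().apply(np.array([x,y,z])-p)*1000).round(1),"turn",(R.inv()*Ro.from_euler("xyz",[np.pi,0,yaw])).as_rotvec().round(4))
E
python3 - <<'E'
from h import *
im=r.get_image("wrist"); print(np.array(im["T_tool_cam"]).round(3),im["K"])
mv(.70,.0,.26)
E
```

```text
[[ 0.001 -0.945 -0.326  0.084]
 [ 1.     0.001 -0.    -0.001]
 [ 0.001 -0.326  0.945 -0.18 ]
 [ 0.     0.     0.     1.   ]] [[334.58347864   0.         317.25243474]
 [  0.         334.58347864 194.30014414]
 [  0.           0.           1.        ]]
t 0.15 pos [ 0.2191 -0.6379  0.194 ] rpy [-3.1401  0.      0.3309] F [ 0.22  0.93 -0.72] op 0.0854
shift mm [ 662.  -447.2  -65.3] turn [-1.500e-03  3.000e-04  3.839e-01]
```

Request:
step_arm(
  motion="0 0 -55 0 0 0; 634 -437 -65 0 0 0.384; 634 -437 -65 0 0 0.384; 634 -437 -65 0 0 0.384; 634 -437 -65 0 0 0.384; 634 -437 -65 0 0 0.384; 634 -437 -65 0 0 0.384; 634 -437 -65 0 0 0.384; 634 -437 -65 0 0 0.384; 634 -437 -65 0 0 0.384; 634 -437 -65 0 0 0.384; 634 -437 -65 0 0 0.384; 634 -437 -65 0 0 0.384; 634 -437 -65 0 0 0.384; 634 -437 -65 0 0 0.384; 634 -437 -65 0 0 0.384; 634 -437 -65 0 0 0.384",
)

```text
time: 2.28
tool_pos: [0.6763, -0.0219, 0.2601]
orientation: [3.14, -0.0, -0.057]
force: [-0.2, -0.2, -0.1]
opening: 0.0856
gripper_force: 0.0
```

```bash
python3 - <<'E'
from h import *
import pickle
d=grab("wrist","w1.png"); pickle.dump(d,open("w1.pkl","wb"))
mv(.67,0.004,.15)
E
```

```text
t 2.325 pos [ 0.6764 -0.0215  0.2602] rpy [ 3.1406e+00 -3.0000e-04 -5.6300e-02] F [ 0.04 -0.26 -0.28] op 0.0854
shift mm [ -7.9 -25.2 110.2] turn [ 0.001  -0.0003 -0.0033]
```

Request:
step_arm(
  motion="-5 -23 55 0 0 0; -5 -23 105 0 0 0; -5 -23 105 0 0 0; -5 -23 105 0 0 0",
)

```text
time: 2.82
tool_pos: [0.6747, 0.0031, 0.1571]
orientation: [3.142, -0.003, -0.055]
force: [0.0, -0.2, 0.1]
opening: 0.0851
gripper_force: 0.0
```

```bash
python3 - <<'E'
from h import *
import pickle
d=grab("wrist","w2.png"); pickle.dump(d,open("w2.pkl","wb"))
mv(.67,0.004,.15)
E
```

```text
t 2.875 pos [0.6751 0.0034 0.1578] rpy [-3.1413 -0.005  -0.0546] F [0.64 0.3  0.32] op 0.0853
shift mm [-5.2 -0.3  7.8] turn [-0.0002 -0.005  -0.0016]
```

View pics/w2.png

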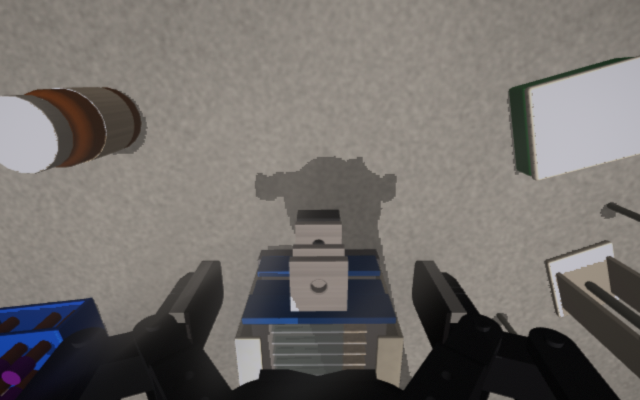

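The wrist view shows the top lug's hole at (318,285), another lug with its hole at (318,243), the foot block at (318,215), and the blue tray fronts between rows 250 and 322. I'll enlarge it.

```bash
python3 - <<'E'
import cv2
a=cv2.imread("pics/w2.png"); cv2.imwrite("pics/w2c.png",cv2.convertScaleAbs(cv2.resize(a[200:330,250:390],None,fx=4.5,fy=4.5,interpolation=3),alpha=1.3))
E
```

```text
(no output)
```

View pics/w2c.png

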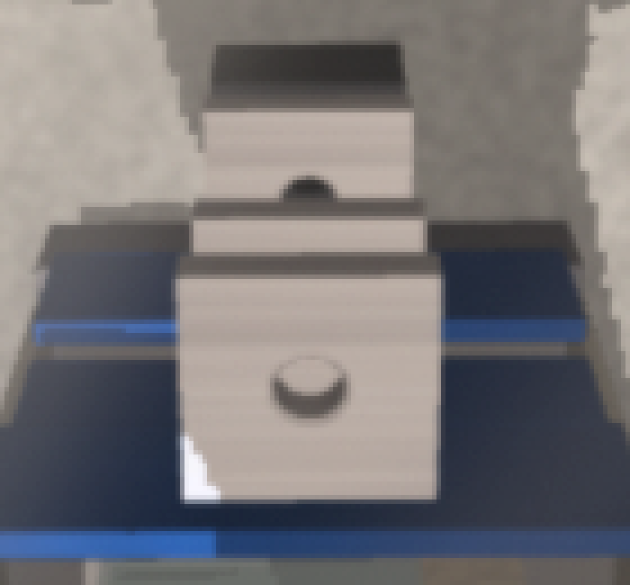

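```bash
python3 - <<'E'
from h import *
import pickle
p,c=pickle.load(open("w2.pkl","rb")); f=lambda u,v:(250+(u+.5)/4.5-.5,200+(v+.5)/4.5-.5)
for n,uv,z in(("tophole",(310,387),.118),("top front",(310,275),.118),("top front low",(310,255),.110),("topfrontL",(177,275),.118),("topfrontR",(443,275),.118),("backL",(181,501),.118),("backR",(438,499),.118),("mid front",(310,217),.083),("mid low",(310,198),.075),("bot front",(310,109),.048),("bot low",(310,92),.04),("bothole far rim",(310,177),.048),("foot z0",(308,43),0)):
    print(n,onz(c,*f(*uv),z).round(4))
p1,c1=pickle.load(open("w1.pkl","rb"))
print([proj(c1,X).round(0) for X in([.612,.0044,.118],[.57,.07,.13],[.57,-.06,.13],[.415,.078,.13])])
u,v=proj(c1,[.57,.005,.13]); u,v=int(u),int(v); u0,v0=max(u-115,0),max(v-110,0); print(u0,v0)
cv2.imwrite("pics/w1c.png",cv2.resize(p1[v0:v0+170,u0:u0+230],None,fx=3.4,fy=3.4,interpolation=3))
E
```

```text
tophole [0.6092 0.0064 0.118 ]
top front [0.6307 0.0053 0.118 ]
top front low [0.6299 0.0053 0.11  ]
topfrontL [0.6319 0.0272 0.118 ]
topfrontR [ 0.6295 -0.0166  0.118 ]
backL [0.5873 0.0301 0.118 ]
backR [ 0.5853 -0.0147  0.118 ]
mid front [0.6228 0.0056 0.083 ]
mid low [0.6227 0.0056 0.075 ]
bot front [0.6295 0.0051 0.048 ]
bot low [0.6299 0.005  0.04  ]
bothole far rim [0.6138 0.0059 0.048 ]
foot z0 [ 0.6255  0.0056 -0.    ]
[array([296., 228.]), array([237., 272.]), array([359., 266.]), array([248., 383.])]
183 159
```

View pics/w1c.png

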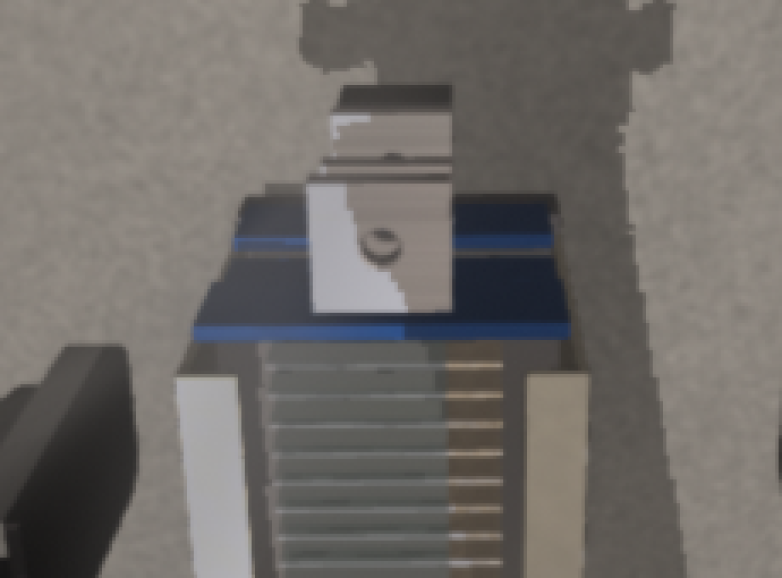

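```bash
python3 - <<'E'
from h import *
import pickle
p1,c1=pickle.load(open("w1.pkl","rb")); f=lambda u,v:(183+(u+.5)/3.4-.5,159+(v+.5)/3.4-.5)
for n,uv,z in(("FLo",(177,377),.13),("FLi",(238,376),.13),("FRi",(527,374),.13),("FRo",(590,373),.13),("hole",(381,246),.118),("front",(380,181),.118),("frontR",(453,179),.118),("topblue",(380,324),.127),("midfront",(390,163),.083),("botfront",(390,112),.048),("footz0",(396,87),0)):
    print(n,onz(c1,*f(*uv),z).round(4))
p,c=pickle.load(open("w2.pkl","rb"))
g=cv2.cvtColor(p,cv2.COLOR_BGR2GRAY)
for u in(245,250,386,391): print(u,g[322:350,u])
for v in(338,): print([onz(c,u,v,.13).round(4) for u in (237,262,380,404)])
g=cv2.cvtColor(p1,cv2.COLOR_BGR2GRAY)
print(g[262:276,245],g[262:276,348])
E
```

```text
FLo [0.5735 0.0722 0.13  ]
FLi [0.5728 0.0531 0.13  ]
FRi [ 0.5684 -0.037   0.13  ]
FRo [ 0.5676 -0.0566  0.13  ]
hole [0.6092 0.0063 0.118 ]
front [0.6309 0.0049 0.118 ]
frontR [ 0.6303 -0.0174  0.118 ]
topblue [0.5869 0.0078 0.127 ]
midfront [0.6232 0.0043 0.083 ]
botfront [0.6296 0.0058 0.048 ]
footz0 [0.6242 0.0064 0.    ]
245 [ 82  79  70  68  68  67  67  68  67  66  66  66  65  66  70  85 118 168
 177 177 179 179 179 179 179 179 179 179]
250 [ 81  78  69  67  67  66  66  65  65  65  64  64  64  64  70  85 120 172
 180 180 181 181 181 181 182 182 182 182]
386 [ 56  61  67  66  67  67  65  64  63  61  60  61  60  60  69  82 112 127
 131 130 131 131 132 131 131 131 131 131]
391 [ 54  55  58  58  57  57  57  57  57  56  56  57  56  58  69  83 114 129
 131 132 132 132 132 132 132 131 131 130]
[array([0.574 , 0.0709, 0.13  ]), array([0.5729, 0.0518, 0.13  ]), array([ 0.568 , -0.0386,  0.13  ]), array([ 0.5671, -0.0569,  0.13  ])]
[ 79  79  79  79  79  79  84 114 162 168 169 169 169 168] [ 56  55  56  56  55  58  84 118 133 134 135 134 134 134]
```

Request:
step_arm(
  motion="0 0 -55 0 0 0; -14 60 -75 0 0 0; -28 120 -75 0 0 0; -42 180 -75 0 0 0; -56 240 -75 0 0 0; -68 300 -65 0 0 0; -68 300 -65 0 0 0; -68 300 -65 0 0 0; -68 300 -65 0 0 0",
)

```text
time: 4.0
tool_pos: [0.5908, -0.29, 0.2214]
orientation: [-3.142, -0.003, -0.05]
force: [-0.4, 0.2, -0.8]
opening: 0.0857
gripper_force: 0.0
```

```bash
python3 - <<'E'
from h import *
import pickle
p,c=pickle.load(open("w2.pkl","rb")); f=lambda u,v:(250+(u+.5)/4.5-.5,200+(v+.5)/4.5-.5)
print("foot",onz(c,*f(212,60),0.005),onz(c,*f(403,60),.005))
d=grab("wrist","w3.png"); pickle.dump(d,open("w3.pkl","wb"))
p,c=d; print("pred",[proj(c,X).round(0) for X in([.525,-.295,.178],[.525,-.295,.12])])
hsv=cv2.cvtColor(p,cv2.COLOR_BGR2HSV)
m=cv2.inRange(hsv,(0,110,50),(8,255,255))|cv2.inRange(hsv,(172,110,50),(180,255,255))
k,l,st,ce=cv2.connectedComponentsWithStats(m)
print([(st[i].tolist(),ce[i].round(1)) for i in range(1,k) if st[i,4]>30])
mv(.525,-.295,.27)
E
```

```text
foot [0.62440521 0.02853194 0.005     ] [ 0.62195256 -0.01678744  0.005     ]
pred [array([329., 282.]), array([327., 247.])]
[([328, 139, 16, 20, 245], array([334.8, 149. ])), ([314, 243, 25, 52, 1061], array([325.4, 269.2])), ([233, 284, 13, 12, 122], array([239.3, 289.4]))]
t 4.05 pos [ 0.5906 -0.29    0.2211] rpy [-3.1416e+00 -2.1000e-03 -5.0100e-02] F [-0.23 -0.18 -0.69] op 0.0855
shift mm [-65.2   8.3 -49.1] turn [-0.     -0.0021  0.0029]
```

Request:
step_arm(
  motion="-60 8 -25 0 0.002 0.003; -65 8 -25 0 0.002 0.003; -65 8 -25 0 0.002 0.003",
)

```text
time: 4.42
tool_pos: [0.5246, -0.2957, 0.2457]
orientation: [3.141, -0.004, -0.055]
force: [-0.1, 0.6, -0.2]
opening: 0.0855
gripper_force: 0.0
```

```bash
python3 - <<'E'
from h import *
import pickle
d=grab("wrist","w4.png"); pickle.dump(d,open("w4.pkl","wb"))
T=[]
for fn in("w3.pkl","w4.pkl"):
    p,c=pickle.load(open(fn,"rb")); hsv=cv2.cvtColor(p,cv2.COLOR_BGR2HSV)
    m=cv2.inRange(hsv,(0,110,50),(8,255,255))|cv2.inRange(hsv,(172,110,50),(180,255,255))
    k,l,st,ce=cv2.connectedComponentsWithStats(m)
    i=1+np.argmax(st[1:,4]); print(st[i],ce[i].round(1))
    v=np.where(l==i); ctr=max(cv2.findContours((l==i).astype(np.uint8),0,1)[0],key=len)
    ys=v[0]; x0=st[i,0]
    # value channel along the handle axis: bright top cap vs darker side
    V=hsv[:,:,2]; u=int(ce[i][0]); print("V",V[st[i,1]-3:st[i,1]+st[i,3]+6,u])
    T.append((p,c,st[i]))
p,c,s=T[1]; q,e,t=T[0]
A=np.hstack([cv2.resize(q[225:325,275:375],(390,390),interpolation=3),cv2.resize(p[s[1]-25:s[1]+75,s[0]-40:s[0]+60],(390,390),interpolation=3)])
print("crop origins",275,225,s[0]-40,s[1]-25); cv2.imwrite("pics/pins.png",A)
mv(.525,-.295,.136)
E
```

```text
[ 314  243   25   52 1061] [325.4 269.2]
V [110 109 102  79  73  72  72  72  72  72  72  72  72  72  72  72  72  71
  72  72  72  71  72  72  71  72  71  71  71  71  72  73  86 118 145 145
 142 143 141 141 141 141 140 140 140 139 139 138 138 138 137 137 136 125
  94  81  80  80  80  79  78]
[303 177  24  28 471] [315.  191.7]
V [ 83  83  83  83  84  84  86 107 139 147 147 146 145 144 143 143 143 142
 142 140 140 140 139 138 137 137 137 136 136 134 135 137 110  90  89  88
  88]
crop origins 275 225 263 152
t 4.475 pos [ 0.5251 -0.2953  0.2451] rpy [-3.1415 -0.0033 -0.0544] F [-0.45  0.06  0.43] op 0.0854
shift mm [ -0.4  -0.3 109.1] turn [-0.0001 -0.0033 -0.0014]
```

View pics/pins.png

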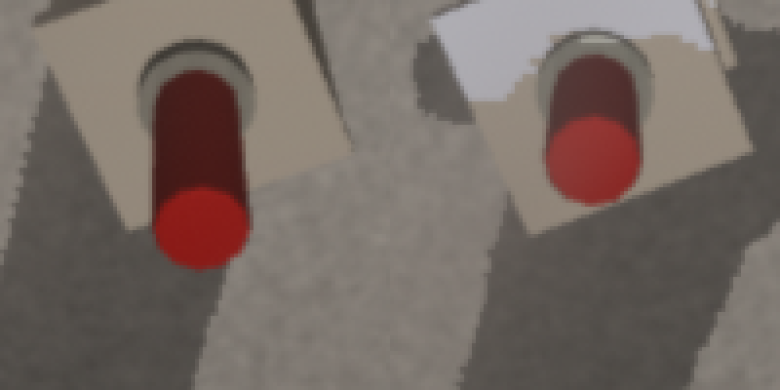

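The crops show the handle cap centred at (202,228) in the left crop, about (326.4,283) in the image. In the right crop it is at (594,161), about (315,193). The collar rests on the plate.

```bash
python3 - <<'E'
from h import *
import pickle
c3=pickle.load(open("w3.pkl","rb"))[1];c4=pickle.load(open("w4.pkl","rb"))[1]
a=(275+202.5/3.9-.5,225+228.5/3.9-.5);b=(263+204.5/3.9-.5,152+161.5/3.9-.5)
X=tri(ray(c3,*a),ray(c4,*b));print(X); print(onz(c3,*a,.178),onz(c4,*b,.178))
c2=pickle.load(open("w2.pkl","rb"))[1];c1=pickle.load(open("w1.pkl","rb"))[1]
f=lambda u,v:(250+(u+.5)/4.5-.5,200+(v+.5)/4.5-.5);g=lambda u,v:(183+(u+.5)/3.4-.5,159+(v+.5)/3.4-.5)
print("hole",tri(ray(c2,*f(310,387)),ray(c1,*g(381,246))),"front",tri(ray(c2,*f(443,275)),ray(c1,*g(453,179))))
E
```

```text
(array([ 0.52409152, -0.29308999,  0.17759222]), np.float64(2.7555601070890786e-05))
[ 0.52436305 -0.29307676  0.178     ] [ 0.52422967 -0.29311394  0.178     ]
hole (array([0.60891087, 0.0063816 , 0.11751007]), np.float64(0.00012629200918446663)) front (array([ 0.63047369, -0.01696572,  0.11910756]), np.float64(0.0010054544510047939))
```

Request:
step_arm(
  motion="-1 -2 50 0 0 0; -1 -2 100 0 0 0; -1 -2 109 0 0 0; -1 -2 109 0 0 0; -1 -2 109 0 0 0",
)

```text
time: 5.1
tool_pos: [0.5253, -0.2949, 0.138]
orientation: [3.14, -0.006, -0.056]
force: [0.4, 0.1, 0.3]
opening: 0.0854
gripper_force: 0.0
```

```bash
python3 - <<'E'
from h import *
mv(.5243,-.2931,.136,-.055)
E
```

```text
t 5.1 pos [ 0.5253 -0.2949  0.138 ] rpy [ 3.1401 -0.0058 -0.0558] F [0.43 0.12 0.26] op 0.0854
shift mm [-1.1 -1.7  2. ] turn [ 0.0015 -0.0058 -0.0008]
```

Request:
step_arm(
  motion="-1 -1.7 1 0 0 0; -1 -1.7 2 0 0 0; -1 -1.7 2 0 0 0",
)

```text
time: 5.48
tool_pos: [0.5225, -0.2927, 0.1342]
orientation: [3.141, -0.003, -0.056]
force: [0.7, 0.2, -0.1]
opening: 0.0853
gripper_force: 0.0
```

Request:
step_arm(
  motion="0 0 0 0 0 0; 0 0 0 0 0 0; 0 0 0 0 0 0; 0 0 0 0 0 0; 0 0 0 0 0 0; 0 0 0 0 0 0",
  claw=0,
  grip_force=80,
)

```text
time: 6.22
tool_pos: [0.5226, -0.293, 0.1342]
orientation: [3.141, -0.003, -0.056]
force: [-1.2, -0.2, 1.9]
opening: 0.0153
gripper_force: 78.2
```

Request:
step_arm(
  motion="0 0 -10 0 0 0; 0 0 -35 0 0 0; 0 0 -65 0 0 0; 0 0 -100 0 0 0; 0 0 -135 0 0 0; 0 0 -150 0 0 0; 0 0 -150 0 0 0; 0 0 -150 0 0 0",
)

```text
time: 7.22
tool_pos: [0.5212, -0.2922, 0.282]
orientation: [-3.14, 0.001, -0.056]
force: [-0.8, -0.2, -1.9]
opening: 0.0157
gripper_force: 78.4
```

```bash
python3 - <<'E'
from h import *
import pickle
d=grab("wrist","w5.png"); pickle.dump(d,open("w5.pkl","wb"))
s=grab("side","s5.png"); pickle.dump(s,open("s5.pkl","wb"))
p=s[0]; q=d[0]
a=cv2.resize(p[50:200,340:500],(480,450),interpolation=3); b=cv2.resize(q[100:400,220:420],(300,450),interpolation=3)
cv2.imwrite("pics/lift.png",np.hstack([a,b])); mv(.6092,.0064,.29,-.055)
E
```

```text
t 7.325 pos [ 0.5213 -0.2923  0.282 ] rpy [-3.1403e+00  9.0000e-04 -5.6100e-02] F [ 0.2  -0.72 -1.35] op 0.0153
shift mm [  71.  -303.1   -7.6] turn [-0.0013  0.0009 -0.0011]
```

View pics/lift.png

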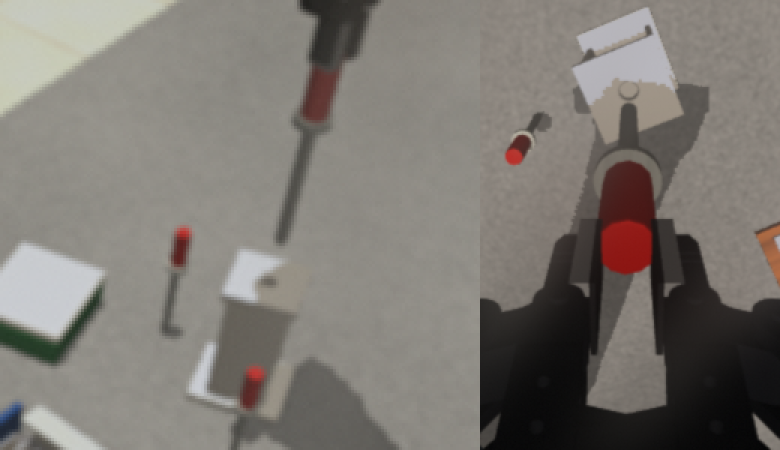

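The pin is lifted clear of the stand. Its tip is at about (433.5,130) in the side view and (319.3,172) in the wrist view, and its cap is at (318,264.7).

```bash
python3 - <<'E'
from h import *
import pickle
p,c=pickle.load(open("w5.pkl","rb")); s,cs=pickle.load(open("s5.pkl","rb"))
tool=r.observe()["tool_pos"]
wt=(220+149/1.5,100+108/1.5)
print("tip",tri(ray(c,*wt),ray(cs,433.5,130)))
zt=tool[2]+.019-.143+.002
print("tip z",zt,onz(c,*wt,zt),"cap",onz(c,220+147.5/1.5,100+247/1.5,zt+.166),"collar", onz(c,220+148/1.5,100+177/1.5,zt+.114),tool)
E
```

```text
tip (array([ 0.5220872 , -0.29339158,  0.15953624]), np.float64(0.00041321974155142307))
tip z 0.16002933616723455 [ 0.52240434 -0.29328844  0.16002934] cap [ 0.52354762 -0.29211463  0.32602934] collar [ 0.5246991  -0.29247492  0.27402934] [ 0.52133689 -0.29225449  0.28202934]
```

Request:
step_arm(
  motion="14 -60 -4 0 0 0; 28 -121 -4 0 0 0; 42 -182 -4 0 0 0; 56 -243 -4 0 0 0; 65 -285 -4 0 0 0; 69.5 -304 -2 0 0 0; 69.5 -304 10 0 0 0; 69.5 -304 25 0 0 0; 69.5 -304 30 0 0 0; 69.5 -304 30 0 0 0",
)

```text
time: 8.57
tool_pos: [0.6082, 0.0055, 0.2532]
orientation: [3.141, -0.001, -0.058]
force: [-0.5, -0.2, -1.2]
opening: 0.0153
gripper_force: 78.5
```

```bash
python3 - <<'E'
from h import *
import pickle
d=grab("wrist","w6.png"); pickle.dump(d,open("w6.pkl","wb"))
s=grab("side","s6.png"); pickle.dump(s,open("s6.pkl","wb"))
mv(.6077,.0072,.24,-.055)
print([proj(d[1],X) for X in ([.609,.0064,.118],[.609,.0064,.13])],proj(s[1],[.609,.0064,.118]))
a=cv2.resize(s[0][120:220,260:380],(480,400),interpolation=3); b=cv2.resize(d[0][100:260,260:380],(300,400),interpolation=3)
cv2.imwrite("pics/over.png",np.hstack([a,b]))
E
```

```text
t 8.675 pos [0.6089 0.0063 0.2543] rpy [ 3.1415e+00 -2.8000e-03 -5.7300e-02] F [ 0.53  0.57 -1.88] op 0.0154
shift mm [-1.3 -0.9 14.3] turn [ 0.0001 -0.0028 -0.0023]
[array([316.92339744, 169.16068025]), array([316.91978306, 172.42426578])] [319.00058183 193.97470314]
```

View pics/over.png

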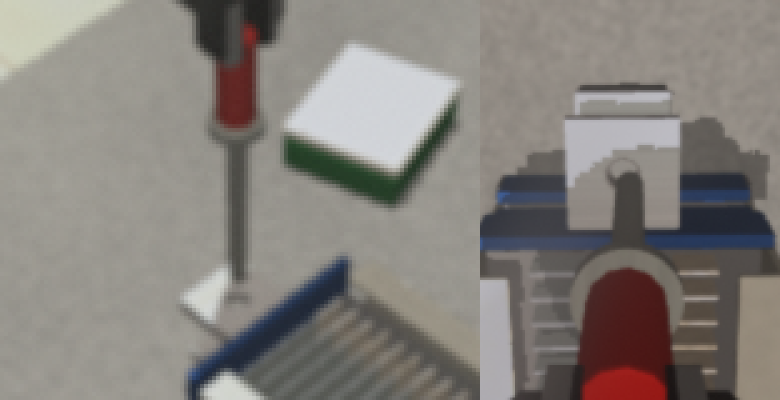

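The pin is right over the top lug's hole. In the wrist crop the hole is at about (622,170) and the shaft tip is at about (629,172), slightly to the -y side. I'll put numbers on that.

```bash
python3 - <<'E'
from h import *
import pickle
p,c=pickle.load(open("w6.pkl","rb"));g=cv2.cvtColor(p,cv2.COLOR_BGR2GRAY)
for v in range(160,200,2): print(v,g[v,306:332])
for u in(318,320,322): print(u,[ (v,onz(c,u,v,.132).round(4)[:2].tolist()) for v in (166,169,172)])
E
```

```text
160 [183 183 183 184 183 183 173 145 142 143 142 143 142 143 143 143 141 139
 138 138 139 139 139 141 142 140]
162 [183 182 180 175 175 173 166 145 142 139 138 138 138 142 143 144 144 144
 144 145 145 145 145 145 145 145]
164 [173 173 165 145 143 141 135 128 128 132 138 137 133 131 125 129 139 143
 143 144 143 143 144 144 145 145]
166 [143 141 142 141 135 125 129 138 141 141 141 141 141 141 140 136 127 128
 141 143 144 143 144 144 143 144]
168 [142 142 141 135 119 114 125 138 140 140 137 129 121 113 115 121 112 114
 131 143 145 144 144 144 145 145]
170 [144 144 144 138 117  93  96 114 131 119  86  71  68  67  68  68  70  86
 120 143 145 145 146 145 146 145]
172 [141 142 141 138 128 109  85  79  77  68  66  67  67  68  68  68  67  69
  85 122 141 143 145 144 145 144]
174 [141 141 142 142 140 132 117  98  76  67  66  67  68  67  68  68  68  67
  78 111 140 143 144 144 143 144]
176 [140 141 141 141 141 141 138 124  88  68  66  67  67  67  67  67  66  67
  77 110 139 143 143 143 143 143]
178 [140 141 141 141 141 141 140 126  82  67  67  67  67  68  67  68  67  67
  72 101 139 143 143 143
[... 554 characters left out ...]
9 139 139]
190 [135 136 135 135 135 134 121  80  65  65  66  65  66  66  66  66  65  64
  64  86 124 131 131 132 131 131]
192 [67 67 67 66 65 65 64 64 64 65 64 65 65 66 65 64 65 64 62 57 52 50 51 51
 49 50]
194 [63 62 62 61 60 60 60 63 63 64 65 65 65 64 65 64 64 63 60 58 54 53 53 52
 51 52]
196 [69 69 68 67 66 66 64 63 64 64 64 64 64 63 63 63 63 62 61 59 58 57 57 57
 56 56]
198 [68 67 68 66 67 67 67 67 67 66 66 68 68 68 66 63 64 64 63 62 61 61 59 58
 56 55]
318 [(166, [0.6156, 0.005]), (169, [0.6128, 0.0052]), (172, [0.6099, 0.0053])]
320 [(166, [0.6155, 0.0032]), (169, [0.6127, 0.0033]), (172, [0.6098, 0.0035])]
322 [(166, [0.6154, 0.0013]), (169, [0.6126, 0.0015]), (172, [0.6097, 0.0016])]
```

Request:
step_arm(
  motion="0 -2.5 0 0 0 0; 0 -2.5 6 0 0 0; 0 -2.5 10 0 0 0; 0 -2.5 10 0 0 0; 0 -2.5 10 0 0 0",
)

```text
time: 9.3
tool_pos: [0.6089, 0.0095, 0.2439]
orientation: [3.142, -0.002, -0.056]
force: [1.7, -0.4, -2.2]
opening: 0.0158
gripper_force: 78.5
```

```bash
python3 - <<'E'
from h import *
import pickle
d=grab("wrist"); p,c=d;g=cv2.cvtColor(p,cv2.COLOR_BGR2GRAY)
mv(.609,.008,.24,-.055)
u,v=proj(c,[.609,.0064,.118]); print(u,v); u=int(round(u));v=int(round(v))
for w in range(v-8,v+14,2): print(w,g[w,u-13:u+14])
print(onz(c,u,v,.122))
E
```

```text
t 9.35 pos [0.609  0.0095 0.2441] rpy [ 3.1416e+00 -2.3000e-03 -5.6100e-02] F [-0.63 -0.1  -1.03] op 0.0151
shift mm [0.1 1.5 4.1] turn [ 0.     -0.0023 -0.0011]
321.2671618787604 172.2697419016018
164 [173 150 147 147 147 146 146 142 142 142 143 142 141 142 141 143 143 143
 144 143 144 144 144 144 144 144 144]
166 [147 143 143 143 143 144 144 143 142 139 132 125 124 124 124 125 132 138
 142 144 145 144 145 144 144 145 145]
168 [142 142 142 142 142 142 141 133 123 120 114  99 111 118 130 136 137 128
 119 131 143 144 144 144 145 145 145]
170 [142 141 141 141 142 141 130 100  81  71  69  69  69  70  73  88 118 133
 119 113 128 143 144 145 144 144 145]
172 [143 143 143 143 143 137 113  74  68  69  68  69  68  69  69  69  83 104
  94 101 120 142 145 146 146 146 146]
174 [142 142 142 142 141 133 102  71  68  68  68  69  68  69  69  68  68  74
  82  92 122 142 144 144 144 144 144]
176 [142 141 142 143 141 129  91  69  67  69  68  69  69  69  69  68  67  76
  98 122 139 145 145 145 145 146 145]
178 [141 141 141 141 140 125  82  68  68  68  69  68  69  69  69  68  72  95
 130 141 143 142 143 143 143 142 143]
180 [141 141 141 141 140 124  75  67  68  68  68  69  69  68  68  68  73 102
 139 143 144 144 143 143 143 144 144]
182 [140 141 141 140 138 119  73  67  68  69  68  68  68  68  67  68  73 101
 138 142 143 142 143 142 142 142 142]
184 [139 139 138 139 131 106  72  67  67  68  68  69  68  68  67  67  69  94
 136 141 141 141 141 141 142 141 141]
[0.61035937 0.00662538 0.122     ]
```

Request:
step_arm(
  motion="0 1.5 0 0 0 0; 0 1.5 3 0 0 0; 0 1.5 6 0 0 0; 0 1.5 6 0 0 0",
)

```text
time: 9.85
tool_pos: [0.6085, 0.008, 0.2375]
orientation: [3.141, -0.001, -0.056]
force: [-0.3, -0.5, -1.2]
opening: 0.0151
gripper_force: 78.5
```

Request:
step_arm(
  motion="0 0 3 0 0 0; 0 0 6 0 0 0; 0 0 6 0 0 0",
)

```text
time: 10.22
tool_pos: [0.6085, 0.008, 0.2315]
orientation: [3.141, -0.001, -0.056]
force: [-0.3, 0.5, -1.3]
opening: 0.0157
gripper_force: 78.5
```

Request:
step_arm(
  motion="0 0 5 0 0 0; 0 0 10 0 0 0; 0 0 15 0 0 0; 0 0 19 0 0 0; 0 0 19 0 0 0; 0 0 19 0 0 0",
)

```text
time: 10.98
tool_pos: [0.6089, 0.008, 0.2131]
orientation: [3.142, -0.002, -0.056]
force: [0.4, 1.0, -0.5]
opening: 0.0158
gripper_force: 78.5
```

Request:
step_arm(
  motion="-1 0 0 0 0 0; -2.5 0 0 0 0 0; -4 0 0 0 0 0; -5.5 0 0 0 0 0; -7 0 0 0 0 0; -8 0 0 0 0 0; -8 0 0 0 0 0; -8 0 0 0 0 0",
)

```text
time: 11.98
tool_pos: [0.6009, 0.0084, 0.213]
orientation: [3.142, -0.002, -0.056]
force: [0.2, -0.4, -1.3]
opening: 0.0149
gripper_force: 78.5
```

Request:
step_arm(
  motion="0 0 4 0 0 0; 0 0 8 0 0 0; 0 0 10 0 0 0; 0 0 10 0 0 0",
)

```text
time: 12.48
tool_pos: [0.6014, 0.0084, 0.2037]
orientation: [3.141, -0.003, -0.056]
force: [-0.3, -0.4, 3.3]
opening: 0.0152
gripper_force: 79.0
```

Request:
step_arm(
  motion="-0.7 0 0 0 0 0; -1.4 0 0 0 0 0; -2 0 0 0 0 0; -2 0 0 0 0 0",
)

```text
time: 12.98
tool_pos: [0.5991, 0.0085, 0.2033]
orientation: [3.142, -0.003, -0.056]
force: [1.1, -1.1, 4.6]
opening: 0.0154
gripper_force: 79.2
```

```bash
python3 - <<'E'
from h import *
s=r.observe(); print(s["force"],s["wrist_torque"],s["tool_pos"])
E
```

```text
[ 1.11616799 -1.08465447  4.61740576] [-0.2444954  -0.25990268 -0.02632971] [0.59911927 0.00854023 0.20330682]
```

Request:
step_arm(
  motion="1 0 0 0 0 0; 2 0 0 0 0 0; 3 0 0 0 0 0; 3.5 0 0 0 0 0; 3.5 0 0 0 0 0",
)

```text
time: 13.6
tool_pos: [0.6023, 0.0084, 0.203]
orientation: [3.142, -0.002, -0.056]
force: [-0.8, -0.4, 4.7]
opening: 0.0151
gripper_force: 79.3
```

Request:
step_arm(
  motion="0.7 0 0 0 0 0; 1.4 0 0 0 0 0; 1.4 0 0 0 0 0",
)

```text
time: 13.98
tool_pos: [0.6037, 0.0083, 0.2031]
orientation: [3.142, -0.002, -0.056]
force: [0.1, -0.1, 5.6]
opening: 0.0157
gripper_force: 79.3
```

```bash
python3 - <<'E'
from h import *
d=grab("wrist","w7.png"); p,c=d;g=cv2.cvtColor(p,cv2.COLOR_BGR2GRAY); s=r.observe(); print(s["tool_pos"],s["force"],s["wrist_torque"])
for y in(.02,.0,-.008):
    u=int(round(proj(c,[.624,y,.118])[0])); v=int(proj(c,[.624,y,.118])[1])
    print("y",y,"u",u)
    for w in range(v-32,v+8): print((w,int(g[w,u]),[round(float(onz(c,u,w,z)[0]),4) for z in(.118,.11,.083,.075,.048)]) if abs(int(g[w,u])-int(g[w+1,u]))>7 else "",end="")
    print()
v=int(proj(c,[.61,.006,.118])[1]); u=int(proj(c,[.61,.006,.118])[0]); print(u,v)
for w in(v-4,v-2,v,v+2,v+4,v+8): print(w,g[w,u-14:u+15])
print([onz(c,u+k,v,.118).round(4) for k in (-5,0,5)])
E
```

```text
[0.60369819 0.00835232 0.20309359] [ 0.31332545 -0.89939158  5.47423463] [-0.24992924 -0.03673968 -0.01508889]
y 0.02 u 302
(135, 141, [0.6461, 0.6449, 0.6407, 0.6395, 0.6354])(136, 129, [0.6453, 0.6441, 0.6399, 0.6386, 0.6344])(138, 64, [0.6438, 0.6425, 0.6381, 0.6368, 0.6324])(139, 83, [0.643, 0.6417, 0.6372, 0.6358, 0.6314])(140, 130, [0.6422, 0.6408, 0.6363, 0.6349, 0.6304])(143, 181, [0.6398, 0.6384, 0.6336, 0.6322, 0.6274])(144, 167, [0.639, 0.6376, 0.6327, 0.6312, 0.6263])(150, 136, [0.6342, 0.6326, 0.6272, 0.6256, 0.6203])(151, 128, [0.6334, 0.6318, 0.6263, 0.6247, 0.6192])(153, 104, [0.6318, 0.6301, 0.6245, 0.6228, 0.6172])(154, 146, [0.6309, 0.6293, 0.6235, 0.6219, 0.6162])
y 0.0 u 327
(134, 139, [0.6458, 0.6446, 0.6404, 0.6392, 0.635])(135, 130, [0.645, 0.6438, 0.6395, 0.6382, 0.634])(136, 92, [0.6442, 0.643, 0.6386, 0.6373, 0.633])(138, 62, [0.6427, 0.6413, 0.6368, 0.6355, 0.631])(139, 89, [0.6419, 0.6405, 0.6359, 0.6346, 0.63])(140, 136, [0.6411, 0.6397, 0.635, 0.6337, 0.629])(143, 186, [0.6387, 0.6372, 0.6323, 0.6309, 0.626])(144, 177, [0.6379, 0.6364, 0.6314, 0.6299, 0
[... 1296 characters left out ...]
40 139 140 139 131 109  82  70  68  69  69  69  69  70  69  69
  68  77 101 120 137 142 142 142 143 143 143]
178 [140 140 141 140 140 134 118 101  71  68  69  69  69  69  70  69  70  69
  68  75  94 107 123 140 143 143 143 143 143]
180 [142 143 142 141 142 136 116  88  68  67  68  68  69  69  69  69  69  68
  68  80 101 100 120 142 144 144 143 144 144]
182 [139 138 140 139 139 134 115  88  68  68  68  68  69  70  69  69  70  68
  67  68  83 106 126 140 141 142 142 142 142]
186 [138 139 139 139 138 138 128  93  69  68  68  68  68  69  69  68  69  68
  67  81 118 138 140 140 140 141 141 140 141]
[array([0.6103, 0.0105, 0.118 ]), array([0.6101, 0.0064, 0.118 ]), array([0.6099, 0.0023, 0.118 ])]
```

```bash
python3 - <<'E'
import cv2,numpy as np
for f in("w5","w6","w7"):
    p=cv2.imread(f"pics/{f}.png"); hsv=cv2.cvtColor(p,cv2.COLOR_BGR2HSV)
    m=cv2.inRange(hsv,(0,110,50),(8,255,255))|cv2.inRange(hsv,(172,110,50),(180,255,255))
    m[:, :250]=0; m[:,400:]=0; m[:190]=0
    k,l,st,ce=cv2.connectedComponentsWithStats(m); i=1+np.argmax(st[1:,4])
    b=cv2.inRange(hsv,(0,110,110),(8,255,255))|cv2.inRange(hsv,(172,110,110),(180,255,255)); b[:, :250]=0; b[:,400:]=0; b[:190]=0
    ys,xs=np.where(b>0)
    print(f,st[i],ce[i].round(1),"cap",ys.min(),ys.max(),xs.min(),xs.max(),round(xs.mean(),2),round(ys.mean(),2))
    g=cv2.cvtColor(p,cv2.COLOR_BGR2GRAY); print(g[185:225,318])
E
```

```text
w5 [ 299  207   38   76 2357] [317.5 245.8] cap 247 282 301 333 317.23 264.39
[ 71  71  70  70  70  69  69  69  68  68  67  67  67  70  85 109 112 111
 111 111 110 100  68  50  48  48  47  47  46  47  46  46  45  45  45  44
  45  44  44  44]
w6 [ 300  207   37   76 2361] [317.7 245.8] cap 247 282 301 333 317.19 264.34
[ 67  66  66  66  66  66  65  65  65  65  65  64  65  68  85 110 114 113
 113 112 112 102  67  48  46  46  45  44  44  44  44  44  44  44  43  44
  43  43  42  42]
w7 [ 299  206   38   77 2418] [317.7 245. ] cap 247 282 301 333 317.2 264.53
[ 69  68  68  68  68  68  68  67  66  66  66  66  73  92 111 113 112 112
 112 109  94  56  48  47  45  45  46  45  44  44  45  44  44  43  43  43
  43  42  42  43]
```

Request:
step_arm(
  motion="0 0 -1.5 0 0 0; 0 0 -3 0 0 0; 0 0 -3 0 0 0; 0 0 -3 0 0 0",
  grip_force=120,
)

```text
time: 14.52
tool_pos: [0.6032, 0.0084, 0.2051]
orientation: [-3.142, -0.0, -0.056]
force: [0.6, -0.1, -1.4]
opening: 0.0133
gripper_force: 117.8
```

Request:
step_arm(
  motion="0 0 0 0 -0.008 0; 0 0 0 0 -0.016 0; 0 0 0 0 -0.024 0; -0.5 0 0 0 -0.032 0; -1 0 0 0 -0.032 0; -1 0 0 0 -0.032 0",
)

```text
time: 15.28
tool_pos: [0.6027, 0.0083, 0.2059]
orientation: [3.141, 0.03, -0.056]
force: [0.7, -0.5, -2.0]
opening: 0.0136
gripper_force: 117.8
```

```bash
cat >> h.py <<'E'
def chk(ys=(.0,-.008)):
    s=r.observe(); p,c=grab("wrist"); g=cv2.cvtColor(p,cv2.COLOR_BGR2GRAY).astype(float)
    print("t",s["time"],s["tool_pos"].round(4),s["orientation"].round(4),"F",s["force"].round(1),"M",s["wrist_torque"].round(2))
    e=g[185:225,318]; d=np.diff(e); a=np.argmax(d[4:28])+4
    w=np.clip(d[a-3:a+4],0,None); b=np.argmin(d[a:a+16])+a; w2=np.clip(-d[b-3:b+4],0,None)
    print("collar far/near row",round(185.5+a+(w*np.arange(-3,4)).sum()/w.sum(),2),round(185.5+b+(w2*np.arange(-3,4)).sum()/w2.sum(),2),"(upright 199.9/206.8)")
    for y in ys:
        u,v=proj(c,[.624,y,.118]); u=int(round(u)); v=int(v); d=np.diff(g[:,u]); o=[]
        for w in range(v-34,v+12):
            if abs(d[w])>10 and abs(d[w])>=max(abs(d[w-1]),abs(d[w+1])):
                q=np.abs(d[w-2:w+3]); vv=w+.5+(q*np.arange(-2,3)).sum()/q.sum()
                o.append((round(vv,1),int(d[w]),[round(float(onz(c,u,vv,z)[0]),4) for z in(.118,.083,.048)]))
        print("y",y,*o,sep="\n ")
E
python3 - <<'E'
from h import *
chk()
E
```

```text
t 15.275 [0.6027 0.0083 0.2059] [ 3.1415  0.0298 -0.0562] F [ 0.7 -0.5 -2. ] M [-0.07 -0.34 -0.02]
collar far/near row 196.13 203.74 (upright 199.9/206.8)
y
 0.0
 (np.float64(128.8), -38, [0.6459, 0.6399, 0.6338])
 (np.float64(133.2), 54, [0.6424, 0.6359, 0.6295])
 (np.float64(138.4), -30, [0.6383, 0.6313, 0.6243])
 (np.float64(147.3), -27, [0.6311, 0.6231, 0.6151])
 (np.float64(148.1), 56, [0.6305, 0.6224, 0.6143])
 (np.float64(157.5), -31, [0.6227, 0.6136, 0.6045])
y
 -0.008
 (np.float64(129.4), -40, [0.645, 0.6389, 0.6327])
 (np.float64(133.2), 55, [0.642, 0.6355, 0.6289])
 (np.float64(137.4), -31, [0.6387, 0.6317, 0.6247])
 (np.float64(147.3), -30, [0.6307, 0.6226, 0.6146])
 (np.float64(148.1), 57, [0.63, 0.6219, 0.6138])
 (np.float64(157.5), -32, [0.6222, 0.6131, 0.6039])
```

Request:
step_arm(
  motion="1 0 -1 0 0.01 0; 2.5 0 -1 0 0.02 0; 4 0 -1 0 0.03 0; 5.5 0 -1 0 0.03 0; 6.5 0 -1 0 0.03 0; 6.5 0 -1 0 0.03 0",
)

```text
time: 16.08
tool_pos: [0.6093, 0.008, 0.2067]
orientation: [3.142, 0.0, -0.056]
force: [-0.9, 0.4, -1.2]
opening: 0.0132
gripper_force: 117.8
```

```bash
python3 - <<'E'
from h import *
chk(ys=(0.,)); print(r.observe()["joint_pos"].round(2))
E
```

```text
t 16.075 [0.6093 0.008  0.2067] [ 3.1416e+00  2.0000e-04 -5.6200e-02] F [-0.9  0.4 -1.2] M [ 0.04  0.12 -0.02]
collar far/near row 199.6 207.01 (upright 199.9/206.8)
y
 0.0
 (np.float64(140.4), -41, [0.6455, 0.6394, 0.6332])
 (np.float64(144.2), 56, [0.6425, 0.6359, 0.6293])
 (np.float64(149.4), -30, [0.6382, 0.6311, 0.6239])
 (np.float64(157.3), -26, [0.6317, 0.6237, 0.6157])
 (np.float64(159.0), 62, [0.6303, 0.6221, 0.6139])
 (np.float64(166.5), -32, [0.624, 0.615, 0.606])
[ 0.2   0.38 -0.37  1.67  0.15  1.12 -1.84]
```

Request:
step_arm(
  motion="-0.1 0.1 0 0 0 -0.157; -0.2 0.2 0 0 0 -0.314; -0.3 0.3 0 0 0 -0.471; -0.4 0.4 0 0 0 -0.628; -0.5 0.5 0 0 0 -0.785; -0.6 0.6 0 0 0 -0.942; -0.7 0.7 0 0 0 -1.1; -0.8 0.8 0 0 0 -1.257; -0.9 0.9 0 0 0 -1.414; -1 1 0 0 0 -1.571; -1 1 0 0 0 -1.571; -1 1 0 0 0 -1.571",
)

```text
time: 17.62
tool_pos: [0.6082, 0.0067, 0.2066]
orientation: [-3.141, 0.0, 1.512]
force: [-0.8, -0.5, -1.3]
opening: 0.0134
gripper_force: 117.9
```

```bash
python3 - <<'E'
from h import *
s=r.observe(); print(s["force"].round(1),s["wrist_torque"].round(2),s["joint_pos"].round(2))
p,c=grab("wrist","w8.png"); g=cv2.cvtColor(p,cv2.COLOR_BGR2GRAY)
# columns <-> world x now ; profile along x on the lug upper face
u,v=proj(c,[.609,.02,.118]); print(u,v,onz(c,320,180,.118),onz(c,330,180,.118),onz(c,320,190,.118))
v=int(v)
for w in(v-8,v-4,v,v+4,v+8): print(w,g[w,270:360])
E
```

```text
[-0.8 -0.5 -1.3] [-0.12  0.04  0.03] [ 0.42  0.43 -0.69  1.66  0.3   1.16 -0.4 ]
318.08505610210887 170.42149379096614 [0.61012761 0.01165933 0.118     ] [0.61847068 0.01118177 0.118     ] [0.60964329 0.00287373 0.118     ]
162 [104  79  76  79  84  85  85  85  85  86  86  86  86  79  67  66  66  67
  68  67  64  77 119 139 141 140 140 142 140 139 140 141 141 141 142 142
 142 144 145 145 145 144 144 146 146 144 144 146 148 147 147 150 162 184
 186 188 188 188 189 188 188 189 189 190 190 190 190 190 190 190 190 190
 190 190 183 152 104  97  99 115 144 148 148 147 147 148 148 147 145 143]
166 [115  81  77  77  83  84  84  85  84  85  86  85  86  80  66  66  68  67
  68  68  66  77 117 139 141 141 141 143 142 139 140 141 140 140 141 142
 141 142 144 144 144 144 144 144 146 144 144 145 147 146 146 145 145 144
 145 147 152 164 186 189 189 189 189 189 189 190 190 189 189 190 190 190
 190 190 182 152 106  99 102 118 147 148 147 146 145 144 144 145 146 148]
170 [122  83  76  78  81  84  85  84  84  85  85  85  85  80  67  65  67  67
  69  69  66  70 104 136 141 140 140 141 142 140 139 139 14
[... 273 characters left out ...]
5  85  85  86  85  81  69  67  67  68
  69  68  68  72 103 136 140 139 140 142 142 139 139 138 139 139 140 141
 141 142 144 144 143 143 143 144 145 144 144 144 146 146 145 144 145 144
 144 145 145 147 146 142 139 139 154 186 189 189 189 189 189 190 190 190
 190 189 185 166 133 117 142 145 142 140 139 138 138 140 143 145 148 146]
178 [125 100  78  76  79  83  84  84  85  85  85  85  84  79  66  66  67  68
  68  68  68  69  93 135 140 139 139 141 142 140 139 139 139 139 140 140
 140 141 142 143 143 142 143 144 143 137 131 123 121 123 123 129 138 141
 143 145 145 147 145 142 139 138 154 185 188 188 185 171 146 141 143 144
 157 177 175 159 149 149 146 143 141 142 143 143 142 141 144 148 151 150]
```

Request:
step_arm(
  motion="0 -1 0 0 0 0; 0 -2 0 0 0 0; 0 -3 0 0 0 0; 0 -4 0 0 0 0; 0 -5 0 0 0 0; 0 -6 0 0 0 0; 0 -6 0 0 0 0",
)

```text
time: 18.55
tool_pos: [0.6025, 0.0073, 0.2069]
orientation: [3.141, -0.0, 1.515]
force: [3.1, -1.3, -1.9]
opening: 0.0136
gripper_force: 117.8
```

```bash
cat >> h.py <<'E'
def chk2():
    s=r.observe(); p,c=grab("wrist"); g=cv2.cvtColor(p,cv2.COLOR_BGR2GRAY).astype(float)
    print("t",s["time"],s["tool_pos"].round(4),s["orientation"].round(4),"F",s["force"].round(1),"M",s["wrist_torque"].round(2))
    for y in (.024,.021):
        u,v=proj(c,[.607,y,.118]); u=int(u); v=int(round(v)); d=np.diff(g[v]); o=[]
        a=u-45+np.argmax(d[u-45:u-10]); b=u+10+np.argmin(d[u+10:u+45])
        print(y,"edges x",[round(float(onz(c,k+.5,v,.118)[0]),4) for k in(a,b)])
E
python3 - <<'E'
from h import *
chk2()
E
```

```text
t 18.55 [0.6025 0.0073 0.2069] [ 3.1407 -0.      1.5147] F [ 3.1 -1.3 -1.9] M [-0.18 -0.86 -0.01]
0.024 edges x [0.5866, 0.6303]
0.021 edges x [0.5864, 0.6302]
```

Request:
step_arm(
  motion="0 -0.7 0 0 0 0; 0 -1.5 0 0 0 0; 0 -1.5 0 0 0 0; 0 -1.5 0 0 0 0",
)

```text
time: 19.1
tool_pos: [0.6007, 0.0075, 0.2068]
orientation: [-3.142, 0.0, 1.515]
force: [1.6, -1.6, -0.8]
opening: 0.0136
gripper_force: 117.9
```

```bash
python3 - <<'E'
from h import *
chk2()
E
```

```text
t 19.1 [0.6007 0.0075 0.2068] [-3.1416  0.      1.5148] F [ 1.6 -1.6 -0.8] M [-0.14 -0.85 -0.02]
0.024 edges x [0.5847, 0.6284]
0.021 edges x [0.5845, 0.6283]
```

Request:
step_arm(
  motion="0 0.5 0 0.012 0 0; 0 1 0 0.025 0 0; 0 1.5 0 0.038 0 0; 0 2 0 0.05 0 0; 0 2 0 0.05 0 0; 0 2 0 0.05 0 0",
)

```text
time: 19.9
tool_pos: [0.6027, 0.0074, 0.2067]
orientation: [-3.092, 0.0, 1.515]
force: [3.0, -0.6, -1.3]
opening: 0.0136
gripper_force: 117.9
```

```bash
python3 - <<'E'
from h import *
chk2()
s=grab("side","s9.png"); c=s[1]; g=cv2.cvtColor(s[0],cv2.COLOR_BGR2GRAY)
for z in (.128,.14,.15,.16,.17,.18,.19,.2,.205):
    u,v=proj(c,[.603,.006,z]); v0=int(round(v)); u0=int(u)
    print(z,round(u,1),v0,g[v0,u0-10:u0+11])
a,b=proj(c,[.603,.006,.15]),proj(c,[.613,.006,.15]); print(a,b,proj(c,[.603,.016,.15]))
E
```

```text
t 19.9 [0.6027 0.0074 0.2067] [-3.0917e+00  1.0000e-04  1.5149e+00] F [ 3.  -0.6 -1.3] M [-0.22 -0.95 -0.01]
0.024 edges x [0.5822, 0.6267]
0.021 edges x [0.582, 0.6266]
0.128 321.2 192 [157 148 143 142 140 138 133 118  92  77  76  86 114 137 146 146 145 147
 146 145 146]
0.14 321.3 188 [153 151 150 150 151 150 143 121  89  75  75  85 112 138 146 149 149 149
 150 150 150]
0.15 321.3 185 [155 156 153 153 153 154 149 124  90  76  76  88 118 144 151 151 151 149
 148 149 150]
0.16 321.3 182 [150 152 152 152 153 154 147 120  87  75  77  92 122 146 151 151 150 150
 151 152 151]
0.17 321.3 178 [150 150 151 152 152 151 141 112  86  77  79  92 121 144 149 148 149 149
 148 148 150]
0.18 321.3 175 [150 150 146 133 115 100  93  91  92  92  94  92  93 104 121 137 149 152
 151 151 149]
0.19 321.4 171 [151 147 132 117 104  88  70  60  56  55  56  62  72  86 102 112 128 144
 150 149 149]
0.2 321.4 168 [150 150 143 127  96  63  50  52  55  56  54  52  50  61  93 121 141 149
 152 151 151]
0.205 321.4 166 [147 148 146 131  97  62  50  52  56  54  52  53  52  68 107 139 148 148
 148 151 151]
[321.27161301 185.01851306] [317.71462602 182.65236711] [318.01198329 187.63558406]
```

Request:
step_arm(
  motion="0 -1.2 0 0 0 0; 0 -1.2 0 0 0 0; 0 -1.2 2 0 0 0; 0 -1.2 4 0 0 0; 0 -1.2 4 0 0 0",
)

```text
time: 20.62
tool_pos: [0.6011, 0.0074, 0.2025]
orientation: [-3.091, 0.0, 1.515]
force: [0.7, -0.7, -1.2]
opening: 0.0135
gripper_force: 117.9
```

Request:
step_arm(
  motion="0 0 1 0 0 0; 0 0 2 0 0 0; 0 0 2 0 0 0",
)

```text
time: 21.0
tool_pos: [0.6011, 0.0074, 0.2007]
orientation: [-3.091, 0.0, 1.515]
force: [1.8, -0.5, -0.7]
opening: 0.0135
gripper_force: 118.0
```

Request:
step_arm(
  motion="0 0 2 0 0 0; 0 0 4 0 0 0; 0 0 6 0 0 0; 0 0 6 0 0 0",
)

```text
time: 21.5
tool_pos: [0.601, 0.0074, 0.1946]
orientation: [-3.092, 0.0, 1.515]
force: [1.4, -0.8, -2.3]
opening: 0.0135
gripper_force: 118.0
```

Request:
step_arm(
  motion="0 0 3 0 0 0; 0 0 6 0 0 0; 0 0 9 0 0 0; 0 0 12 0 0 0; 0 0 12 0 0 0",
)

```text
time: 22.12
tool_pos: [0.6006, 0.0074, 0.1827]
orientation: [-3.092, 0.0, 1.515]
force: [2.2, -1.2, -1.0]
opening: 0.0135
gripper_force: 118.0
```

```bash
python3 - <<'E'
from h import *
chk2()
E
```

```text
t 22.125 [0.6006 0.0074 0.1827] [-3.0922  0.      1.5148] F [ 2.2 -1.2 -1. ] M [-0.3  -1.04  0.04]
0.024 edges x [0.5805, 0.6265]
0.021 edges x [0.5802, 0.6242]
```

Request:
step_arm(
  motion="0 0.5 0 -0.015 0 0; 0 1 0 -0.03 0 0; 0 1.5 0 -0.045 0 0; 0 2 0 -0.06 0 0; 0 2.5 0 -0.075 0 0; 0 2.5 0 -0.075 0 0",
)

```text
time: 22.92
tool_pos: [0.6017, 0.0073, 0.1824]
orientation: [3.118, 0.001, 1.515]
force: [-2.4, -0.1, -1.3]
opening: 0.0134
gripper_force: 118.0
```

```bash
cat >> h.py <<'E'
def chk3():
    chk2(); s,c=grab("side"); g=255-cv2.cvtColor(s,cv2.COLOR_BGR2GRAY).astype(float); t=r.observe()["tool_pos"]
    zc=t[2]-.122+.108; o=[]
    for z in np.arange(.126,zc-.003,.006):
        u,v=proj(c,[.604,.0064,z]); v0=int(round(v)); u0=int(round(u)); w=np.clip(g[v0,u0-5:u0+6]-130,0,None)
        du=(w*np.arange(-5,6)).sum()/w.sum()+u0-u; o.append(round(.604+du*(-.01/3.556),4))
    print("side shaft x at z from .126:",o)
E
python3 - <<'E'
from h import *
chk3()
E
```

```text
t 22.925 [0.6017 0.0073 0.1824] [3.1184e+00 6.0000e-04 1.5151e+00] F [-2.4 -0.1 -1.3] M [-0.12  0.77 -0.01]
0.024 edges x [0.5804, 0.6249]
0.021 edges x [0.5801, 0.6248]
side shaft x at z from .126: [np.float64(0.6044), np.float64(0.6042), np.float64(0.6047), np.float64(0.6046), np.float64(0.6039), np.float64(0.6034), np.float64(0.6036)]
```

Request:
step_arm(
  motion="0 0.7 0 -0.012 0 0; 0 1.4 0 -0.024 0 0; 0 2.1 0 -0.036 0 0; 0 2.8 0 -0.045 0 0; 0 2.8 0 -0.045 0 0",
)

```text
time: 23.65
tool_pos: [0.6043, 0.0071, 0.1823]
orientation: [3.074, 0.001, 1.515]
force: [-5.5, 0.1, -2.4]
opening: 0.0136
gripper_force: 117.9
```

```bash
python3 - <<'E'
from h import *
chk3()
E
```

```text
t 23.65 [0.6043 0.0071 0.1823] [3.0737e+00 7.0000e-04 1.5149e+00] F [-5.5  0.1 -2.4] M [-0.05  1.86 -0.01]
0.024 edges x [0.5823, 0.626]
0.021 edges x [0.582, 0.6259]
side shaft x at z from .126: [np.float64(0.6062), np.float64(0.606), np.float64(0.6064), np.float64(0.6062), np.float64(0.6057), np.float64(0.6044), np.float64(0.6047)]
```

Request:
step_arm(
  motion="0 0 3 0 0 0; 0 -0.4 6 0 0 0; 0 -0.6 9 0 0 0; 0 -0.8 11 0 0 0; 0 -0.9 13 0 0 0; 0 -1 14 0 0 0; 0 -1 14 0 0 0",
)

```text
time: 24.62
tool_pos: [0.6057, 0.0072, 0.1686]
orientation: [3.071, -0.0, 1.515]
force: [-3.6, -0.6, 0.4]
opening: 0.0137
gripper_force: 118.2
```

Request:
step_arm(
  motion="0 0 1 0 0 0; 0 0 2 0 0 0; 0 0 2 0 0 0",
)

```text
time: 25.0
tool_pos: [0.6057, 0.0071, 0.1666]
orientation: [3.072, 0.0, 1.515]
force: [-3.6, -0.9, 0.3]
opening: 0.0135
gripper_force: 118.3
```

Request:
step_arm(
  motion="0 0 2 0 0 0; 0 0 4 0 0 0; 0 0 6 0 0 0; 0 0 6 0 0 0",
)

```text
time: 25.5
tool_pos: [0.606, 0.007, 0.1604]
orientation: [3.072, 0.0, 1.515]
force: [-4.6, -0.4, -0.0]
opening: 0.0137
gripper_force: 118.2
```

Request:
step_arm(
  motion="0 -0.2 2 0 0 0; 0 -0.4 5 0 0 0; 0 -0.6 8 0 0 0; 0 -0.6 8 0 0 0",
)

```text
time: 26.0
tool_pos: [0.6061, 0.007, 0.1524]
orientation: [3.072, 0.0, 1.515]
force: [-4.5, -1.0, -0.0]
opening: 0.0136
gripper_force: 118.2
```

```bash
python3 - <<'E'
from h import *
chk3()
E
```

```text
t 26.0 [0.6061 0.007  0.1524] [3.0718e+00 1.0000e-04 1.5147e+00] F [-4.5 -1.  -0. ] M [-0.25  1.35  0.01]
0.024 edges x [0.5838, 0.6273]
0.021 edges x [0.5835, 0.6272]
side shaft x at z from .126: [np.float64(0.6065), np.float64(0.605)]
```

Request:
step_arm(
  motion="0 -0.5 0 0 0 0; 0 -1 0 0 0 0; 0 -1 1.5 0 0 0; 0 -1.2 3 0 0 0; 0 -1.3 4.5 0 0 0; 0 -1.3 4.5 0 0 0",
)

```text
time: 26.85
tool_pos: [0.6053, 0.0072, 0.1481]
orientation: [3.071, -0.0, 1.515]
force: [-3.6, -0.5, 0.4]
opening: 0.0135
gripper_force: 118.3
```

Request:
step_arm(
  motion="0 0 0.5 0 0 0; 0 0 1 0 0 0; 0 0 1 0 0 0",
)

```text
time: 27.22
tool_pos: [0.6052, 0.0072, 0.1471]
orientation: [3.071, 0.0, 1.515]
force: [-2.9, -0.3, 0.2]
opening: 0.0133
gripper_force: 118.3
```

Request:
step_arm(
  motion="0 0 0.5 0 0 0; 0 0 1 0 0 0; 0 0 1 0 0 0",
)

```text
time: 27.6
tool_pos: [0.6053, 0.0072, 0.1462]
orientation: [3.071, 0.0, 1.515]
force: [-3.0, -1.3, 1.0]
opening: 0.0136
gripper_force: 118.4
```

Request:
step_arm(
  motion="0 0 0.5 0 0 0; 0 0 1 0 0 0; 0 0 1 0 0 0",
)

```text
time: 27.98
tool_pos: [0.6054, 0.0072, 0.146]
orientation: [3.071, 0.0, 1.515]
force: [-4.8, -1.2, 5.5]
opening: 0.0134
gripper_force: 119.0
```

Request:
step_arm(
  motion="0 0 0.5 0 0 0; 0 0 1 0 0 0; 0 0 1 0 0 0",
)

```text
time: 28.35
tool_pos: [0.6058, 0.0073, 0.1458]
orientation: [3.07, 0.001, 1.515]
force: [-6.5, -1.7, 11.8]
opening: 0.0138
gripper_force: 119.6
```

Request:
step_arm(
  motion="0 0 -1 0 0 0; 0 -0.5 -1 0 0 0; 0 -1 -1 0 0 0; 0 -1 -1 0 0 0",
)

```text
time: 28.85
tool_pos: [0.6054, 0.0073, 0.1459]
orientation: [3.069, -0.0, 1.515]
force: [-3.5, -1.9, 5.0]
opening: 0.0138
gripper_force: 118.9
```

Request:
step_arm(
  motion="0 -0.5 0 0 0 0; 0 -1 0 0 0 0; 0 -1 0 0 0 0",
)

```text
time: 29.22
tool_pos: [0.6047, 0.0075, 0.1459]
orientation: [3.068, -0.001, 1.515]
force: [-1.7, -1.6, 5.8]
opening: 0.0134
gripper_force: 118.9
```

Request:
step_arm(
  motion="0 0 0 0.01 0 0; 0 0 0 0.02 0 0; 0 0 0 0.03 0 0; 0 0 0 0.03 0 0",
)

```text
time: 29.72
tool_pos: [0.6047, 0.0074, 0.1458]
orientation: [3.099, -0.0, 1.515]
force: [-1.6, -1.2, 5.0]
opening: 0.0134
gripper_force: 119.1
```

Request:
step_arm(
  motion="0 0 0 0.01 0 0; 0 0 0 0.02 0 0; 0 0 0 0.03 0 0; 0 0 0 0.03 0 0",
)

```text
time: 30.22
tool_pos: [0.6051, 0.0074, 0.1459]
orientation: [3.128, -0.001, 1.515]
force: [-1.7, -1.8, 5.1]
opening: 0.0138
gripper_force: 119.0
```

```bash
python3 - <<'E'
from h import *
chk3()
E
```

```text
t 30.225 [0.6051 0.0074 0.1459] [ 3.1280e+00 -6.0000e-04  1.5148e+00] F [-1.7 -1.8  5.1] M [-0.39  0.25  0.04]
0.024 edges x [0.5846, 0.6289]
0.021 edges x [0.5843, 0.6281]
side shaft x at z from .126: [np.float64(0.6053)]
```

Request:
step_arm(
  motion="0 0 -1.5 0 0 0; 0 -0.7 -1.5 0.01 0 0; 0 -1.4 -1.5 0.02 0 0; 0 -2 -1.5 0.03 0 0; 0 -2 -1.5 0.04 0 0; 0 -2 -1.5 0.04 0 0",
)

```text
time: 31.08
tool_pos: [0.6025, 0.0072, 0.1466]
orientation: [-3.114, -0.0, 1.515]
force: [4.4, -1.2, -3.2]
opening: 0.0135
gripper_force: 118.0
```

```bash
python3 - <<'E'
from h import *
chk3()
E
```

```text
t 31.075 [0.6025 0.0072 0.1466] [-3.1136e+00 -3.0000e-04  1.5146e+00] F [ 4.4 -1.2 -3.2] M [-0.46 -1.72  0.05]
0.024 edges x [0.584, 0.6284]
0.021 edges x [0.5844, 0.6284]
side shaft x at z from .126: [np.float64(0.6047)]
```

Request:
step_arm(
  motion="0 -0.6 0 0.01 0 0; 0 -1.2 0 0.02 0 0; 0 -1.2 0 0.02 0 0",
)

```text
time: 31.55
tool_pos: [0.6016, 0.0072, 0.1466]
orientation: [-3.094, -0.0, 1.515]
force: [6.0, -1.7, -2.5]
opening: 0.0133
gripper_force: 118.2
```

Request:
step_arm(
  motion="0 0 0.6 0 0 0; 0 0 1.2 0 0 0; 0 0 1.2 0 0 0",
)

```text
time: 31.92
tool_pos: [0.6016, 0.0072, 0.1463]
orientation: [-3.095, 0.0, 1.515]
force: [5.8, -2.3, 0.8]
opening: 0.0133
gripper_force: 118.6
```

```bash
python3 - <<'E'
from h import *
chk3()
E
```

```text
t 31.925 [0.6016 0.0072 0.1463] [-3.095   0.      1.5145] F [ 5.8 -2.3  0.8] M [-0.56 -1.54  0.07]
0.024 edges x [0.5832, 0.6276]
0.021 edges x [0.5836, 0.6275]
side shaft x at z from .126: [np.float64(0.6039)]
```

Request:
step_arm(
  motion="-0.4 -0.5 0 0.005 0 0; -0.8 -1 0 0.01 0 0; -0.8 -1 0 0.01 0 0",
)

```text
time: 32.4
tool_pos: [0.6014, 0.0069, 0.1464]
orientation: [-3.087, -0.001, 1.515]
force: [5.3, -1.6, -0.2]
opening: 0.0137
gripper_force: 118.5
```

Request:
step_arm(
  motion="0 -0.5 0.3 0.005 0 0; 0 -1 0.6 0.01 0 0; 0 -1 0.6 0.01 0 0",
)

```text
time: 32.78
tool_pos: [0.6012, 0.007, 0.1463]
orientation: [-3.079, -0.001, 1.515]
force: [7.0, -2.5, 0.5]
opening: 0.0138
gripper_force: 118.7
```

```bash
python3 - <<'E'
from h import *
chk3()
E
```

```text
t 32.775 [0.6012 0.007  0.1463] [-3.0787e+00 -1.1000e-03  1.5146e+00] F [ 7.  -2.5  0.5] M [-0.48 -2.31 -0.  ]
0.024 edges x [0.5836, 0.6273]
0.021 edges x [0.5833, 0.6272]
side shaft x at z from .126: [np.float64(0.6038)]
```

Request:
step_arm(
  motion="0 -0.7 -0.5 0.01 0 0; 0 -1.5 -0.5 0.02 0 0; 0 -1.5 -0.5 0.02 0 0; 0 -1.5 -0.5 0.02 0 0",
)

```text
time: 33.38
tool_pos: [0.5997, 0.0069, 0.1465]
orientation: [-3.059, -0.001, 1.515]
force: [7.1, -2.0, -1.7]
opening: 0.0135
gripper_force: 118.7
```

```bash
python3 - <<'E'
from h import *
chk3()
E
```

```text
t 33.375 [0.5997 0.0069 0.1465] [-3.0587e+00 -1.0000e-03  1.5146e+00] F [ 7.1 -2.  -1.7] M [-0.5  -2.55  0.04]
0.024 edges x [0.5821, 0.6259]
0.021 edges x [0.5818, 0.6258]
side shaft x at z from .126: [np.float64(0.6036)]
```

Request:
step_arm(
  motion="0 0 0.6 0 0 0; 0 0 1.2 0 0 0; 0 0 1.2 0 0 0",
)

```text
time: 33.85
tool_pos: [0.5998, 0.007, 0.1462]
orientation: [-3.059, -0.001, 1.514]
force: [7.9, -2.6, 3.1]
opening: 0.0139
gripper_force: 119.3
```

Request:
step_arm(
  motion="0 -0.5 0.3 0.005 0 0; 0 -1 0.6 0.01 0 0; 0 -1 0.6 0.01 0 0",
)

```text
time: 34.22
tool_pos: [0.5997, 0.007, 0.1462]
orientation: [-3.051, -0.001, 1.514]
force: [6.7, -2.6, 4.3]
opening: 0.013
gripper_force: 119.4
```

```bash
cat >> h.py <<'E'
def lugs(fn="lug.png"):
    s=r.observe(); p,c=grab("wrist",fn); g=cv2.GaussianBlur(cv2.cvtColor(p,cv2.COLOR_BGR2GRAY),(1,3),0).astype(float)
    print(s["tool_pos"].round(4),"F",s["force"].round(1))
    for n,z in(("top",.114),("mid",.079),("bot",.044),("foot",.014)):
        for dz in(-.002,.002):
            A=proj(c,[.604-.022,.0076+.022,z+dz]);B=proj(c,[.604+.022,.0052+.022,z+dz])
            v=int(round((A[1]+B[1])/2)); d=np.diff(g[v]); q=lambda k:[(int(i)-int(round(k)),int(d[i])) for i in range(int(k)-10,int(k)+11) if abs(d[i])>9]
            K=c; x=lambda u:round(float((lambda o_d:o_d[0][0]+o_d[1][0]*((.0284-o_d[0][1])/o_d[1][1]))(ray(c,u,v))),4)
            print(n,"row",v,"pred",A.round(1),B.round(1),"L",q(A[0]),"R",q(B[0]),"x at pred",x(A[0]),x(B[0]))
E
python3 - <<'E'
from h import *
lugs()
E
```

```text
[0.5997 0.007  0.1462] F [ 6.7 -2.6  4.3]
top row 180 pred [294.6 178.8] [360.8 180.5] L [(-2, 15)] R [] x at pred 0.5817 0.6259
top row 181 pred [293.7 180.5] [361.  182.2] L [(-2, 16), (-1, 28)] R [] x at pred 0.5814 0.626
mid row 167 pred [301.7 166.1] [359.4 167.4] L [(-2, 12), (-1, 21)] R [] x at pred 0.5816 0.6259
mid row 168 pred [301.  167.4] [359.6 168.7] L [(-1, 24), (0, 33)] R [] x at pred 0.5815 0.6259
bot row 157 pred [307.2 156.3] [358.3 157.3] L [(-2, 15), (-1, 22)] R [(0, 20), (1, 22)] x at pred 0.5816 0.6259
bot row 158 pred [306.6 157.3] [358.4 158.3] L [(-2, 26), (-1, 35)] R [(-4, 12), (1, 17)] x at pred 0.5816 0.6259
foot row 150 pred [311.  149.5] [357.6 150.3] L [(-2, 13), (-1, 11), (0, -15), (1, -13)] R [(-1, 20), (0, 47), (1, 30)] x at pred 0.5815 0.6259
foot row 151 pred [310.5 150.3] [357.7 151.2] L [(0, -14)] R [(-1, 17), (0, 42), (1, 33)] x at pred 0.5816 0.6259
```

Request:
step_arm(
  motion="0 0.5 -2 0 0 0; 0 1 -2 -0.02 0 0; 0 1.5 -2 -0.04 0 0; 0 2 -2 -0.06 0 0; -0.5 2.5 -2 -0.08 0 0; -0.5 3 -2 -0.09 0 0; -0.5 3 -2 -0.09 0 0; -0.5 3 -2 -0.09 0 0",
)

```text
time: 35.28
tool_pos: [0.5984, 0.0065, 0.1456]
orientation: [-3.131, -0.0, 1.515]
force: [2.4, -1.2, 0.7]
opening: 0.0137
gripper_force: 119.7
```

```bash
python3 - <<'E'
from h import *
lugs(); print(r.observe()["wrist_torque"],r.observe()["orientation"])
E
```

```text
[0.5984 0.0065 0.1456] F [ 2.4 -1.2  0.7]
top row 179 pred [292.  178.7] [358.4 178.9] L [(-3, 12)] R [(2, 18), (3, 31)] x at pred 0.5816 0.6256
top row 181 pred [291.5 180.5] [359.1 180.7] L [(-3, 28), (-2, 15)] R [(-3, -25), (-2, -27), (1, 16), (2, 30)] x at pred 0.5817 0.6255
mid row 166 pred [295.8 165.9] [353.6 166. ] L [(-2, 11), (-1, 11)] R [(6, 16), (7, 29)] x at pred 0.5816 0.6256
mid row 167 pred [295.4 167.2] [354.1 167.3] L [(-1, 22), (0, 15)] R [(-1, -15), (0, -17), (6, 16), (7, 30)] x at pred 0.5815 0.6257
bot row 156 pred [298.8 155.9] [350. 156.] L [(-2, 15), (-1, 12)] R [(-1, 19)] x at pred 0.5816 0.6256
bot row 157 pred [298.5 157. ] [350.3 157.1] L [(-2, 12), (-1, 28), (0, 15)] R [(-3, 11)] x at pred 0.5816 0.6256
foot row 149 pred [300.8 149.1] [347.4 149.2] L [(-11, 11), (-9, -10), (-3, 14), (-2, 24), (0, -18), (1, -16)] R [(0, 21), (1, 43), (2, 27)] x at pred 0.5815 0.6257
foot row 150 pred [300.6 149.9] [347.7 150. ] L [(-3, 12), (-2, 22), (0, -21), (1, -10)] R [(-1, 12), (0, 36), (1, 37)] x at pred 0.5816 0.6256
[-0.29497201 -1.02015776  0.0274393 ] [-3.13112574e+00  2.74579250e-05  1.51502605e+00]
```

Request:
step_arm(
  motion="0 0 0.5 0 0 0; 0 0 1 0 0 0; 0 0 1 0 0 0",
)

```text
time: 35.7
tool_pos: [0.5984, 0.0061, 0.1441]
orientation: [-3.131, 0.0, 1.515]
force: [2.4, -1.0, 0.2]
opening: 0.0135
gripper_force: 119.3
```

Request:
step_arm(
  motion="0 1 0 0 0 0; 0 2 0 0 0 0; 0 2 0 0 0 0",
)

```text
time: 36.08
tool_pos: [0.5996, 0.0063, 0.1438]
orientation: [-3.129, 0.0, 1.515]
force: [0.8, 0.6, -1.4]
opening: 0.0135
gripper_force: 119.1
```

Request:
step_arm(
  motion="0 0 1 0 0 0; 0 0 2 0 0 0; 0 0 3 0 0 0; 0 0 3 0 0 0",
)

```text
time: 36.58
tool_pos: [0.6002, 0.0061, 0.1412]
orientation: [-3.131, 0.0, 1.515]
force: [0.9, -0.8, -0.7]
opening: 0.0135
gripper_force: 119.2
```

Request:
step_arm(
  motion="0 0.5 1 0 0 0; 0 0.5 2 0 0 0; 0 0.5 3 0 0 0; 0 0.5 3 0 0 0",
)

```text
time: 37.08
tool_pos: [0.6008, 0.0061, 0.1383]
orientation: [-3.131, 0.0, 1.515]
force: [0.2, -0.5, -1.3]
opening: 0.0135
gripper_force: 119.2
```

Request:
step_arm(
  motion="0 0 1 0 0 0; 0 0 2 0 0 0; 0 0 3 0 0 0; 0 0 4 0 0 0; 0 0 4 0 0 0",
)

```text
time: 37.7
tool_pos: [0.6009, 0.0061, 0.1343]
orientation: [-3.132, 0.0, 1.515]
force: [0.4, -0.6, -1.0]
opening: 0.0137
gripper_force: 119.2
```

Request:
step_arm(
  motion="0 0 1 0 0 0; 0 0 2 0 0 0; 0 0 2 0 0 0",
)

```text
time: 38.08
tool_pos: [0.6009, 0.0061, 0.1324]
orientation: [-3.132, 0.0, 1.515]
force: [-0.2, -0.7, -0.6]
opening: 0.0135
gripper_force: 119.3
```

Request:
step_arm(
  motion="0 0 0.5 0 0 0; 0 0 0.8 0 0 0; 0 0 0.8 0 0 0",
)

```text
time: 38.45
tool_pos: [0.601, 0.0061, 0.1318]
orientation: [-3.132, 0.0, 1.515]
force: [-0.3, -0.6, 1.3]
opening: 0.0135
gripper_force: 119.5
```

Request:
step_arm(
  motion="0 0 0.4 0 0 0; 0 0 0.7 0 0 0; 0 0 0.7 0 0 0",
)

```text
time: 38.83
tool_pos: [0.601, 0.0061, 0.1312]
orientation: [-3.132, 0.0, 1.515]
force: [0.3, -1.3, 3.4]
opening: 0.0135
gripper_force: 119.9
```

Request:
step_arm(
  motion="0 0 -0.6 0 0 0; 0 0 -0.9 0 0 0; 0 0 -0.9 0 0 0",
)

```text
time: 39.2
tool_pos: [0.601, 0.0061, 0.1317]
orientation: [-3.132, -0.0, 1.515]
force: [-0.1, -1.1, 1.2]
opening: 0.0133
gripper_force: 119.7
```

Request:
step_arm(
  motion="0 0 0 0 0 0; 0 0 0 0 0 0; 0 0 0 0 0 0; 0 0 0 0 0 0",
  claw=0.5,
  grip_force=20,
)

```text
time: 39.7
tool_pos: [0.6008, 0.0063, 0.1317]
orientation: [-3.131, -0.0, 1.515]
force: [0.1, -0.4, 1.0]
opening: 0.0428
gripper_force: 0.0
```

Request:
step_arm(
  motion="0 0 -5 0 0 0; 0 0 -20 0 0 0; 0 0 -50 0 0 0; 0 0 -90 0 0 0; 0 0 -120 0 0 0; 0 0 -120 0 0 0; 0 0 -120 0 0 0",
)

```text
time: 40.58
tool_pos: [0.6017, 0.0059, 0.2518]
orientation: [-3.131, 0.0, 1.515]
force: [0.0, -0.5, 0.3]
opening: 0.043
gripper_force: 0.0
```

```bash
python3 - <<'E'
from h import *
import pickle
print(r.observe()["force"].round(1))
d=grab("wrist","end.png"); pickle.dump(d,open("end.pkl","wb"));s=grab("side","ends.png")
a,ca,b,cb=pickle.load(open("c.pkl","rb"))
for n,p,c in(("side",s[0],s[1]),("top",*grab("top","endt.png"))):
    hsv=cv2.cvtColor(p,cv2.COLOR_BGR2HSV)
    m=cv2.inRange(hsv,(0,110,60),(8,255,255))|cv2.inRange(hsv,(172,110,60),(180,255,255)); k,l,st,ce=cv2.connectedComponentsWithStats(m)
    print(n,[(st[i].tolist(),ce[i].round(1).tolist()) for i in range(1,k) if st[i,4]>12 and st[i,4]<2000],"pred top/bottom of handle",proj(c,[.603,.0064,.176]),proj(c,[.603,.0064,.124]))
p,c=d; hsv=cv2.cvtColor(p,cv2.COLOR_BGR2HSV); m=cv2.inRange(hsv,(0,110,110),(8,255,255))|cv2.inRange(hsv,(172,110,110),(180,255,255))
k,l,st,ce=cv2.connectedComponentsWithStats(m); i=1+np.argmax(st[1:,4]); print("cap",st[i],ce[i],onz(c,*ce[i],.176),proj(c,[.603,.0064,.176]))
df=cv2.absdiff(a,s[0]).max(2); k,l,st,ce=cv2.connectedComponentsWithStats((df>50).astype(np.uint8)); print([st[j].tolist() for j in range(1,k) if st[j,4]>60])
E
```

```text
[ 0.  -0.5  0.3]
side [([398, 126, 5, 12, 41], [400.0, 131.3]), ([421, 172, 7, 14, 66], [423.7, 177.8]), ([317, 176, 9, 22, 153], [321.0, 186.0])] pred top/bottom of handle [321.19549885 176.33515051] [321.0908598  193.50822231]
top [([441, 184, 6, 6, 25], [443.2, 186.2]), ([406, 241, 6, 5, 20], [408.5, 243.0])] pred top/bottom of handle [316.93468498 192.20246995] [316.98951894 197.07410959]
cap [306 176  24  22 406] [317.53940887 186.48768473] [0.60080959 0.00939072 0.176     ] [320.4643465  189.89587791]
[[291, 0, 40, 16, 332], [290, 6, 68, 136, 5435], [424, 122, 14, 26, 223], [585, 152, 55, 206, 6421], [306, 176, 41, 47, 462], [348, 186, 63, 49, 628], [321, 192, 29, 23, 76], [544, 349, 40, 9, 169], [609, 349, 31, 7, 85]]
```

```bash
python3 - <<'E'
from h import *
import pickle
c=pickle.load(open("end.pkl","rb"))[1]; a,ca,_,_=pickle.load(open("c.pkl","rb")); s=cv2.imread("pics/ends.png")
def cap(p,x0,x1,y0,y1):
    h=cv2.cvtColor(p,cv2.COLOR_BGR2HSV)[y0:y1,x0:x1]; print(h[:,(x1-x0)//2-1:(x1-x0)//2+2,2].max(1))
    ys,xs=np.where((h[:,:,2]>150)&(h[:,:,1]>120)); return xs.mean()+x0,ys.mean()+y0,xs.size
print("ref stand",cap(a,424,442,118,146),proj(ca,[.5243,-.2931,.178]))
k=cap(s,312,330,172,200); print(k)
print("cap 3D",tri(ray(c,317.54,186.49),ray(ca,k[0],k[1])))
lugs("endl.png")
E
```

```text
[143 142 144 153 171 182 185 182 166 132 104  95  96  96  96  96  95  96
 101 108 118 126 133 129 124 124 128 139]
ref stand (np.float64(433.9642857142857), np.float64(124.17857142857143), 28) [434.22676733 123.32080582]
[152 152 151 148 146 146 148 149 148 140 121 102  96  96  97  95  97  96
  96  97  97  95  96  96  95 100 110 110]
(np.float64(nan), np.float64(nan), 0)
 ** On entry to DLASCL parameter number  4 had an illegal value
 ** On entry to DLASCL parameter number  4 had an illegal value
 ** On entry to DLASCL parameter number  4 had an illegal value
 ** On entry to DLASCL parameter number  4 had an illegal value
 ** On entry to DLASCL parameter number  5 had an illegal value
 ** On entry to DLASCL parameter number  4 had an illegal value<stdin>:6: RuntimeWarning: Mean of empty slice.
  ret = ret.dtype.type(ret / rcount)
Traceback (most recent call last):
  File "h.py", line 19, in tri
    (o1,d1),(o2,d2)=a,b; s=np.linalg.lstsq(np.c_[d1,-d2],o2-o1,rcond=None)[0]
                           ~~~~~~~~~~~~~~~^^^^^^^^^^^^^^^^^^^^^^^^^^^^^^^^
numpy.linalg.LinAlgError: SVD did not converge in Linear Least Squares
```

```bash
python3 - <<'E'
from h import *
import pickle
c=pickle.load(open("end.pkl","rb"))[1]; ca=pickle.load(open("c.pkl","rb"))[1]
for v in(178.2,179): print(tri(ray(c,317.54,186.49),ray(ca,321.,v)))
p=pickle.load(open("end.pkl","rb"))[0]; g=cv2.cvtColor(p,cv2.COLOR_BGR2GRAY); print(g[130:215,318])
print([(z,proj(c,[.602,.007,z]).round(1)) for z in (.118,.124,.176)], proj(c,[.602,-.007,.124]), proj(c,[.602,-.003,.124]))
E
```

```text
(array([0.60087014, 0.0090195 , 0.17419099]), np.float64(0.0004475874360345971))
(array([0.6009531 , 0.00847921, 0.17157324]), np.float64(0.0010813697375444882))
[ 98  59  54  61  65  74 112 163 143 138 128 108 144 140 139 139 129  99
 124 173 175 168 145 142 135 111  87 112 115 115 114  99  63  56  57  56
  56  56  57  56  56  56  55  55  56  63  75  81  81  81  81  81  81  80
  80  80  80  80  80  79  79  79  79  77  77  77  75  82 107 132 133 131
 127 125 125 126 131 133 136 133 131 131 130 131 133]
[(0.118, array([319.6, 170.6])), (0.124, array([319.5, 172.2])), (0.176, array([319.2, 189.2]))] [320.30460913 186.25441772] [320.08699722 182.28702959]
```

```bash
python3 - <<'E'
from cell import r
print(r.job_done())
E
```

```text
the job is handed in; nothing more can be done
None
```

I handed the job in at about 41 s: the largest pin is through all three tray lugs and into the socket. Contact force and the camera height both put its collar on the top lug. It has been released, with the gripper clear above it. I never commanded a move onto the tube rack, jar or slide box, but I only checked those from one rough image comparison. The highest force I saw on the pin was about 13 N.

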